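# Put the drill press clamping kit away

### The arm

A 7-joint arm with a two-finger parallel gripper is mounted at the origin on the work surface. World frame = base frame: x ahead of the robot, y to its left, z up, the work surface at z = 0. Lengths are in m, angles in rad, forces in N, time in s.
With the tool pointing down it reaches from about 0.4 to 0.925 m from the base axis. Payload 4.1 kg.
Tool frame: the origin (TCP) lies on the mounting face of the last link; the fingertips stand 173 mm ahead of it and the grasp point (between the pads) lies 155 mm ahead of it; z points along the fingers, y is the line along which they close (so a half turn about z gives the same grasp; the last joint's range is limited). The gripper opens to 85 mm and grips with 20 to 120 N. Pads are 22 mm wide; open, the fingers measure 114 mm over their backs; the gripper's body (76 mm by 85 mm) begins 54 mm behind the grasp point. The pads swing forward as they close: fully open they stand 13 mm farther back than shut.
Start: joints at [1.146, 0.398, 0.045, 1.537, -0.019, 1.207, -0.051], TCP at [0.208, -0.616, 0.405] pointing down, gripper open.
Joint ranges: [-2.82, 2.82], [-0.49, 2.23], [-1.37, 1.46], [0, 2.46], [-1.36, 4.5], [0.23, 2], [-2.94, 2.94]. Speed limits (rad/s): [2.57, 2.57, 3.14, 3.14, 3.14, 3.14, 3.14].

### API

Orientations are given as a rotation vector (axis times angle).
In Python, from bench import ctrl, imaging, workorder gives the robot as it stands. The module is installed in compiled form; this text tells all that it offers.
- The arm moves only by the shell command python3 -m creep 'ROWS' [OPENING] [FORCE]. ROWS is JSON, a list that holds one entry, the list of rows, each a list of 4 numbers: the shift along the tool's x, y, z in m, then the turn about the tool's z in degrees. A call has 1 to 8 rows; each row is the pose to reach, as a shift and turn from the pose commanded when the call began, along the tool's axes at that moment; what a row does not reach only later rows make up. A row lasts 1/12 s, in which the tool goes at most 41.7 mm and 7.16 degrees, less where a joint would pass 70% of its speed; a pose out of reach is approached as far as the arm can. A call with a gripper value outside its range is refused whole. OPENING is the finger opening in m, from 0 to 0.0854, set as the call begins (- or left out, the last holds). The fingers move at their own pace and stop on an object; FORCE is the grip in N (left out, the last holds). Time passes only in rows, so rows that repeat a pose let the fingers close. It gives the time, the measured TCP pose, the force, the opening and the grip force at its end, in the units of the state.
- ctrl.observe(): the state, without advancing time (a new reading comes with each control period).
- imaging.grab_frame(name): name is "scene" or "top"; returns (picture, depth): 420x560x3 uint8, red, green, blue; 420x560 float32, m along the optical axis (not along the pixel's ray), 0 where there is no reading.
- imaging.get_calibration(name): a dict with "fx", "fy", "cx", "cy" (pixels), "D" ([k1, k2, p1, p2, k3] as OpenCV has them; the pictures are not rectified), "R" (3x3) and "t" (3): a world point X has camera coordinates R X + t. Camera axes: x right, y down, z forward; pixel columns grow to the right and rows downward; lengths in m; the calibration is good to about 2 mm. A picture is of the moment at which its call begins. get_calibration takes no time and is no camera call.
- workorder.close_job(): hands the job in; it is judged then, once.
The state is a dict: "t": time; "q": joint angles; "joint_velocities": joint speeds; "tau": joint torques, N m; "tool_pos": TCP position; "tcp_rot": TCP orientation; "force": force on the tool from outside, world axes, zero at the start; "wrist_torque": the same for the moment, N m; "gripper_width": opening from 0.0 (shut) to 1.0 (fully open); "grasp_force": force on a finger pad.
Only numpy, scipy, OpenCV 4.12 (cv2) and the standard library are available. Lean on these libraries where they do the work, as an engineer would, in place of code of your own. Each camera call takes 0.05 s, during which the arm holds its last target. There are 200 camera calls.

### The job

Put the loose clamping parts away. The step block, the T-slot nut and the coupling nut each go into the wooden tray that already holds their kind, upright on the tray floor like the ones there; the two strap clamps each go on their own painted shadow on the sloped rack, lying flat along the slope with the lower end against the lip. Let go of everything and leave it at rest.

Things in the scene. Friction and masses are not known exactly. Their poses are not given: they have to be found in the camera images.
- long_strap_center (a point): Long strap clamp: flat slotted steel bar, loose, 125 long (its x) x 32 wide (its y) x 16 thick (its z), lying flat; 14 mm slot through it along the middle. Point: its centre, 8 mm above its underside. 0.25 to 0.5 kg. Either face may be up and either end may lead.
- short_strap_center (a point): Short strap clamp: the same pattern, loose, 80 long (its x) x 32 wide (its y) x 16 thick (its z). Point: its centre, 8 mm above its underside. 0.15 to 0.3 kg.
- step_block_center (a point): Step block: loose steel staircase block, 63 long (its x) x 30 wide (its y) x 42 high (its z), seven equal steps rising along +x, 16 mm high at the low end, 29 at the middle, 42 at the high end; its y faces are flat and vertical. Stands on its base. Point: middle of its length and width, 21 mm above its underside. 0.2 to 0.42 kg.
- tee_nut_center (a point): T-slot nut: loose steel block shaped as an upside-down T, base 30 x 30 x 10 high, on it a neck 30 (its x) x 18 (its y) x 12 high, 22 mm high in all; the two x faces of base and neck are flush, 30 mm apart. Stands base down. Point: its centre, 11 mm above its underside. About 0.1 kg.
- coupling_nut_center (a point): Coupling nut: loose, long hexagonal steel nut standing on end, 24 mm across flats, 48 tall. Flats face its +x and -x and every 60 degrees from there. Point: its centre, 24 mm above its underside. About 0.12 kg.
- step_tray: Fixed square open plywood tray, 135 x 135 outside, 28 high, walls 5 and floor 5 thick, with one step block (63 x 30 x 42) fixed in it, its length along y, centred at x = +43 mm. Origin: centre of the tray's underside; x points to the side with the fixed part, z up. Free floor: x from -62 to +27 mm, y from -62 to +62 mm.
- tee_tray: Fixed tray of the same make and size and axes, with two T-slot nuts (22 high) fixed in it at about x = +43 mm, y = +32 and -30 mm. Origin: centre of the tray's underside. Free floor: x from -62 to +25 mm, y from -62 to +62 mm.
- coupling_tray: Fixed tray of the same make and size and axes, with three coupling nuts (48 tall, on end) fixed in it in a row at about x = +45 mm. Origin: centre of the tray's underside. Free floor: x from -62 to +28 mm, y from -62 to +62 mm.
- rack_foot (a point): Fixed wooden rack 160 wide, 78 high: board sloping up 22 degrees away from the robot, lip 12 high along its lower edge. Point: on the board, mid width, where it meets the lip, 26 above the bench. Axes tilted with the board: x uphill (140 mm of board), y along the lip, z out of the board. Painted strap shadows run uphill from the lip: long at y = +38 (centre x 62.5), short at y = -38 (centre x 40).
There are look-alikes about, which are no part of the job. What is shaped like the part that bears short_strap_center but green or turquoise is not meant.

How it is judged:
By the outcome, as a careful person would: the job done as asked, in the order asked, and still so for the second after the job is handed in, with the robot touching nothing.
It also fails if it takes over 112 s, if anything falls off the work surface, if the arm or the gripper's body presses on something with over 40 N, if the wrist force passes 120 N, or if a joint passes its speed limit or range.

## Working session

There is one attempt and no reset: what is moved stays moved. The work goes in short steps, Python scripts to look and compute and a shell command to move; the robot and the scene stay as the last step left them, time stands still between calls to the robot, and variables do not carry over. Pictures are saved under pics/ and viewed, at most 14 in all, crops included, and the job is handed in when it is done.

```bash
mkdir -p pics
cat > h.py <<'E'
import numpy as np, cv2
from bench import ctrl, imaging, workorder
def grab(n):
    p,d=imaging.grab_frame(n); return p,d,imaging.get_calibration(n)
def save(p,f,s=1.4,crop=None):
    if crop: p=p[crop[1]:crop[3],crop[0]:crop[2]]
    cv2.imwrite('pics/'+f,cv2.resize(p,None,fx=s,fy=s,interpolation=cv2.INTER_CUBIC)[:,:,::-1])
def ray(c,uv):
    K=np.array([[c['fx'],0,c['cx']],[0,c['fy'],c['cy']],[0,0,1.]])
    n=cv2.undistortPoints(np.array(uv,float).reshape(-1,1,2),K,np.array(c['D'],float)).reshape(-1,2)
    R=np.array(c['R']);t=np.array(c['t'])
    return -R.T@t,np.c_[n,np.ones(len(n))]@R
def onz(c,uv,z):
    o,d=ray(c,uv); return o+d*((z-o[2])/d[:,2])[:,None]
def cloud(d,c,uv):
    uv=np.array(uv); o,r=ray(c,uv); z=d[uv[:,1],uv[:,0]]
    return o+r*z[:,None]
E
python3 - <<'E'
from h import *
for n in('top','scene'):
    p,d,c=grab(n); save(p,n+'0.png',1.42); np.savez('/tmp/'+n+'0.npz',p=p,d=d)
    R=np.array(c['R']); print(n,-R.T@np.array(c['t']),R[2],c['fx'])
s=ctrl.observe(); print(s)
E
```

```text
top [ 0.27463876 -0.08230419  1.08841315] [ 0.16341703  0.02528052 -0.98623312] 399.35496925113586
scene [1.13930039 0.16741479 0.8079581 ] [-0.67144899 -0.21275174 -0.70985417] 404.2136948135984
{'t': 0.1, 'q': array([ 1.14602256,  0.39910356,  0.04506576,  1.53775137, -0.01870243,
        1.20688037, -0.05071188]), 'joint_velocities': array([ 0.00128143, -0.00166236,  0.00067483, -0.00289505,  0.00014942,
       -0.00030838,  0.0011219 ]), 'tau': array([ 3.53670126e-03, -4.76261258e+01,  1.36995826e+00, -2.54952568e+01,
        1.19781168e-02,  4.99099944e-03,  1.60786925e-05]), 'tool_pos': array([ 0.2079719, -0.6155531,  0.4037782]), 'tcp_rot': array([-3.09833929e+00, -5.09304968e-01,  6.35821837e-04]), 'force': array([0.41345099, 0.75024886, 0.22751784]), 'wrist_torque': array([0.00113387, 0.01185249, 0.00541031]), 'grasp_force': 0.0, 'gripper_width': 0.996412377742249}
```

View pics/top0.png

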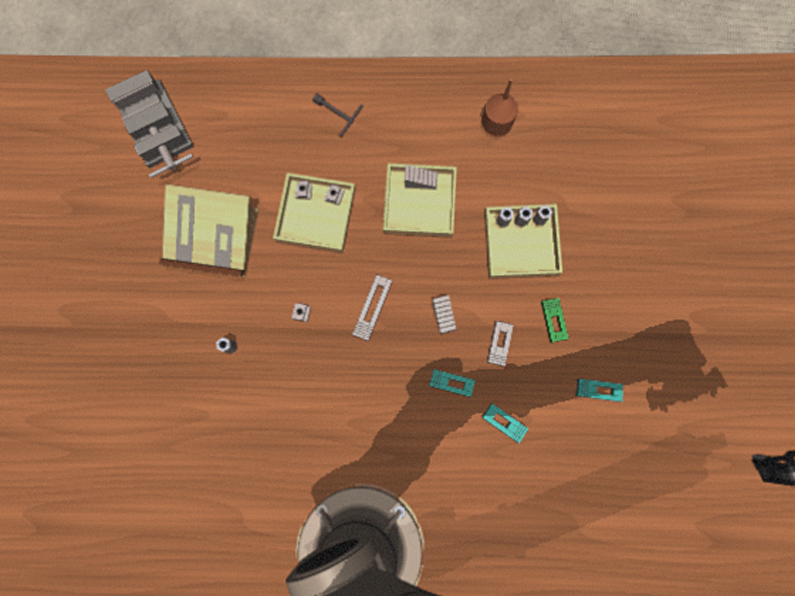

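View pics/scene0.png

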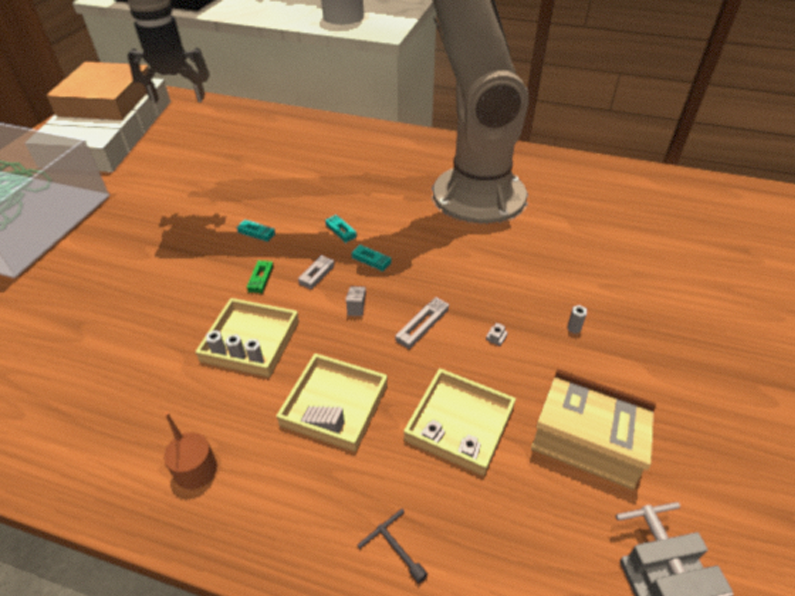

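The top view (left = +y, up = +x, shown at 1.42x) has these parts, in view pixels:
- **Loose parts:** coupling nut (227,345), T-nut (300,312), long strap (372,308), step block (443,314) and grey short strap (500,343).
- **Trays and rack:** tee tray (315,212), step tray (420,200), coupling tray (524,240) and rack (205,228).
- **Look-alikes:** the green and turquoise straps to the right and below.

The scene view shows the same layout from the far side.

```bash
cat > m.py <<'E'
from h import *
def parts(boxes,n,p,d,c,zt,dbg=True):
    hsv=cv2.cvtColor(p,cv2.COLOR_RGB2HSV); out={}
    for k,(u,v,r) in boxes.items():
        m=np.zeros(p.shape[:2],np.uint8); m[v-r:v+r,u-r:u+r]=1
        hue=hsv[...,0];s=hsv[...,1]
        g=(s<70) if k in zt and zt[k]<.06 and 'tray' not in k else ((hue>21)&(hue<35)&(s>60)&(hsv[...,2]>90))
        m=m*g.astype(np.uint8)
        nc,l,st,ce=cv2.connectedComponentsWithStats(m)
        if nc<2: print(k,'none'); continue
        i=1+np.argmax(st[1:,4]); vv,uu=np.where(l==i); uv=np.c_[uu,vv]
        X=cloud(d,c,uv); ok=d[vv,uu]>0
        P=onz(c,uv,zt[k])
        (cx,cy),(w,h),a=cv2.minAreaRect((P[:,:2]*1000).astype(np.float32))
        print(n,k,len(uv),'px',ce[i].round(1),'rect mm',round(cx),round(cy),round(w),round(h),'ang',round(a,1),'mean',(P[:,:2].mean(0)*1000).round(),'cloud',(X[ok].mean(0)*1000).round(),'z pct',(np.percentile(X[ok][:,2],[5,50,95])*1000).round())
        out[k]=(uv,P,X)
    return out
E
python3 - <<'E'
from m import *
def sc(b): return {k:(round(u/1.42),round(v/1.42),round(r/1.42)) for k,(u,v,r) in b.items()}
zt=dict(coup=.048,tee=.022,long=.016,step=.042,short=.016,teetray=.028,steptray=.028,couptray=.028)
top=sc(dict(coup=(227,345,22),tee=(300,312,22),long=(372,308,45),step=(443,314,28),short=(500,343,30),teetray=(315,212,50),steptray=(420,200,48),couptray=(524,240,50)))
scn=sc(dict(coup=(577,319,25),tee=(497,333,20),long=(422,322,40),step=(356,301,22),short=(316,271,24),teetray=(460,421,65),steptray=(333,402,60),couptray=(248,337,55)))
for n,b in(('top',top),('scene',scn)):
    f=np.load(f'/tmp/{n}0.npz'); parts(b,n,f['p'],f['d'],imaging.get_calibration(n),zt)
E
```

```text
top coup 117 px [158.7 242.9] rect mm 366 251 37 24 ang 79.4 mean [366. 251.] cloud [366. 254.  39.] z pct [ 8. 46. 50.]
top tee 131 px [211.6 219.6] rect mm 433 120 31 32 ang 78.2 mean [433. 120.] cloud [433. 121.  16.] z pct [ 4. 19. 25.]
top long 440 px [261.4 217.1] rect mm 445 -15 33 126 ang 69.3 mean [442. -15.] cloud [442. -14.  14.] z pct [-0. 15. 18.]
top step 302 px [312.4 220.9] rect mm 429 -151 68 32 ang 12.2 mean [ 429. -151.] cloud [ 431. -152.   27.] z pct [ 8. 28. 42.]
top short 344 px [351.9 242. ] rect mm 378 -259 34 81 ang 77.2 mean [ 377. -258.] cloud [ 377. -259.   14.] z pct [ 2. 15. 19.]
top teetray 1883 px [220.9 151.5] rect mm 632 101 137 136 ang 81.1 mean [623. 100.] cloud [629. 104.   9.] z pct [ 1.  5. 29.]
top steptray 1835 px [295.4 143. ] rect mm 659 -106 135 136 ang 87.4 mean [ 648. -106.] cloud [ 655. -106.    9.] z pct [ 2.  5. 29.]
top couptray 1787 px [367.4 173.8] rect mm 576 -304 135 137 ang 2.8 mean [ 562. -301.] cloud [ 567. -305.    9.] z pct [ 2.  6. 29.]
scene coup 158 px [406.1 223.9] rect mm 385 258 24 67 ang 87.2 mean [384. 258.] cloud [3
[... 237 characters left out ...]
 cloud [447. -12.  14.] z pct [ 6. 16. 19.]
scene step 213 px [250.  211.3] rect mm 457 -139 70 32 ang 17.5 mean [ 456. -139.] cloud [ 444. -145.   28.] z pct [ 6. 29. 43.]
scene short 271 px [222.5 190.9] rect mm 380 -254 40 89 ang 78.2 mean [ 381. -254.] cloud [ 379. -255.   14.] z pct [ 5. 16. 19.]
scene teetray 2427 px [325.  294.6] rect mm 630 105 136 138 ang 80.8 mean [636. 107.] cloud [625. 106.  12.] z pct [ 4.  6. 30.]
scene steptray 2116 px [235.5 280.4] rect mm 657 -102 137 137 ang 87.1 mean [661. -98.] cloud [ 651. -103.   12.] z pct [ 3.  7. 30.]
scene couptray 1321 px [177.  234.1] rect mm 574 -301 137 137 ang 2.9 mean [ 575. -293.] cloud [ 565. -302.   14.] z pct [ 4.  7. 30.]
```

Run:
```python
from h import *
F={n:np.load(f'/tmp/{n}0.npz') for n in('top','scene')}
def reg(x,y,r,zlo,zhi,sat=None):
    o={}
    for n,f in F.items():
        c=imaging.get_calibration(n); vv,uu=np.where(f['d']>0); uv=np.c_[uu,vv]
        X=cloud(f['d'],c,uv); s=cv2.cvtColor(f['p'],cv2.COLOR_RGB2HSV)[vv,uu,1]
        k=(np.hypot(X[:,0]-x,X[:,1]-y)<r)&(X[:,2]>zlo)&(X[:,2]<zhi)
        if sat: k&=s<sat
        o[n]=X[k]*1000
    return o
def rect(P): 
    (cx,cy),s,a=cv2.minAreaRect(P[:,:2].astype(np.float32)); return np.round([cx,cy,*s,a],1)
for nm,a in dict(coup=(.368,.254,.03,.040,.056,None),tee=(.436,.124,.03,.017,.03,80),step=(.435,-.15,.05,.012,.05,80),stephigh=(.435,-.15,.05,.036,.05,80),steplow=(.435,-.15,.05,.012,.020,80),long=(.445,-.013,.08,.01,.025,80),short=(.379,-.256,.06,.01,.025,80)).items():
    for n,P in reg(*a).items(): print(nm,n,len(P),P.mean(0).round(1),rect(P))
# rack
for n,P in reg(.60,.30,.16,.030,.09).items():
    print('rack',n,len(P),P.mean(0).round(1),rect(P))
    A=np.c_[P[:,:2],np.ones(len(P))]; w=np.ones(len(P),bool)
    for _ in range(8):
        q=np.linalg.lstsq(A[w],P[w,2],rcond=None)[0]; w=abs(A@q-P[:,2])<4
    print(' plane',q.round(3),w.sum(),'slope',np.degrees(np.arctan(np.hypot(*q[:2]))),'dir',np.degrees(np.arctan2(q[1],q[0])),rect(P[w]),P[w].min(0),P[w].max(0))
t=F['top']['p']; s=F['scene']['p']
a=[t[228:258,144:174],t[205:235,197:227],t[120:195,110:185],s[209:239,391:421],s[220:250,335:365],s[255:345,370:460]]
a=[cv2.resize(x,(260,260),interpolation=cv2.INTER_CUBIC) for x in a]
save(np.vstack([np.hstack(a[:3]),np.hstack(a[3:])]),'crops.png',1)
```

```text
coup top 80 [367.  257.1  47.4] [366.9 257.8  24.8  24.    8. ]
coup scene 76 [366.9 259.2  48.2] [364.4 259.4  23.9  25.4  40.2]
tee top 76 [433.4 121.5  21.7] [433.6 121.   18.5  30.4  81.3]
tee scene 67 [433.9 125.5  22.8] [432.7 125.4  17.2  28.7  79.3]
step top 286 [ 430.4 -153.    28.8] [ 429.9 -153.7   62.9   29.9   15.3]
step scene 192 [ 441.4 -144.8   30.2] [ 427.9 -149.4   64.9   29.1   16.1]
stephigh top 79 [ 451.3 -148.    39.9] [ 449.6 -148.5   22.2   29.6   15.5]
stephigh scene 63 [ 451.1 -142.4   40.5] [ 446.2 -144.1   26.8   29.    15.4]
steplow top 57 [ 408.  -158.9   16.3] [ 421.8 -155.5   46.2   29.    15.4]
steplow scene 34 [ 434.6 -149.    16.6] [ 427.5 -149.1   64.2   28.5   17.9]
long top 400 [441.7 -15.3  15.4] [444.5 -16.1  32.4 124.3  69.4]
long scene 366 [444.8 -11.7  15.8] [443.1 -12.5  34.  125.6  68.3]
short top 303 [ 376.2 -259.3   15.5] [ 378.3 -259.9   32.1   80.2   77.3]
short scene 218 [ 376.9 -254.8   15.9] [ 375.2 -255.1   32.4   82.9   76.7]
rack top 3265 [594.3 304.7  52.3] [619.5 292.8 272.6 224.   82.2]
 plane [ 3.90000e-01 -5.60000e-02 -1.60701e+02] 2600 slope 21.519199633862083 dir -8.237135538196009 [590.3 303.3 160.2 131.7  81. ] [519.76450226 217.83996143  30.00963148] [664.42390026 387.38320017  81.28772912]
rack scene 4147 [606.5 311.3  53.5] [621.  282.  256.1 256.    9.2]
 plane [ 3.06000e-01 -5.20000e-02 -1.08949e+02] 2280 slope 17.23015807529917 dir -9.688386059030652 [580.7 306.9 159.5 151.3  82.2] [497.57240287 218.62384641  30.17430337] [664.09964829 393.82202972  79.24853628]
```

View pics/crops.png

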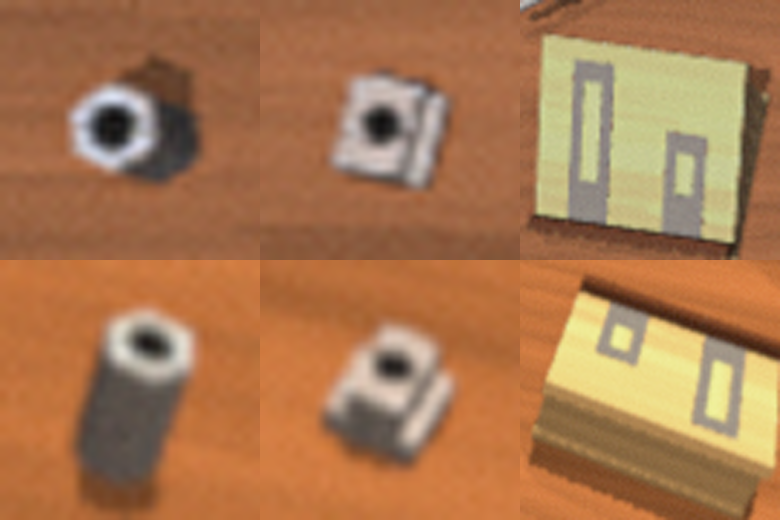

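The crops show the coupling nut's hex top, the T-nut with its neck along the near-vertical image axis (base strip visible on the right), and the rack with its long shadow on the left (crop 590,140) and short one on the right (685,185). Next I'll measure the shadows and write a go-to helper.

```bash
cat > g.py <<'E'
import sys
from h import *
from scipy.spatial.transform import Rotation as Ro
def go(x,y,z,yaw):
    s=ctrl.observe(); R=Ro.from_rotvec(s['tcp_rot']).as_matrix()
    d=R.T@(np.array([x,y,z])-s['tool_pos']); cur=np.degrees(np.arctan2(R[1,1],R[0,1]))
    tn=-((yaw-cur+90)%180-90)
    print('shift mm',(d*1000).round(1),'turn',round(tn,1),'| tool y yaw',round(cur,1),'tilt',R[:,2].round(3),'t',round(s['t'],1),'q7',s['q'][6].round(2),'pos',s['tool_pos'].round(4),'F',s['force'].round(1),'w',round(s['gripper_width']*85.4,1),'gf',round(s['grasp_force'],1))
if __name__=='__main__': go(*map(float,sys.argv[1:5]))
E
python3 - <<'E'
from h import *
th=np.radians(22)
for n,box in(('top',(118,130,170,188)),('scene',(385,265,455,325))):
    f=np.load(f'/tmp/{n}0.npz'); c=imaging.get_calibration(n)
    hsv=cv2.cvtColor(f['p'],cv2.COLOR_RGB2HSV); m=np.zeros((420,560),np.uint8)
    x0,y0,x1,y1=box; m[y0:y1,x0:x1]=1
    g=m*((hsv[...,1]<75)).astype(np.uint8)
    nc,l,st,ce=cv2.connectedComponentsWithStats(g)
    for i in range(1,nc):
        if st[i,4]<60: continue
        vv,uu=np.where(l==i); X=cloud(f['d'],c,np.c_[uu,vv])*1000
        X=X[f['d'][vv,uu]>0]
        # project to board coords (yaw -9)
        a=np.radians(-9); U=np.array([np.cos(a)*np.cos(th),np.sin(a)*np.cos(th),np.sin(th)]);V=np.array([-np.sin(a),np.cos(a),0])
        b=np.c_[X@U,X@V].astype(np.float32); (p,q),s,an=cv2.minAreaRect(b); W=np.cross(U,V)
        C=U*p+V*q+W*np.median(X@W)
        print(n,st[i,4],ce[i].round(),'centre',C.round(1),'size',np.round(s),'ang',round(an,1))
E
python3 g.py .430 -.152 .30 -74.5
```

```text
top 1192 [142. 165.] centre [582.6 305.   49.5] size [128. 143.] ang 1.1
scene 196 [405. 280.] centre [552.7 272.8  42. ] size [82. 31.] ang 1.3
scene 305 [439. 298.] centre [583.2 345.6  50.5] size [128.  30.] ang 0.9
shift mm [ 358.7 -367.9  104.4] turn 3.2 | tool y yaw -71.3 tilt [-0.001  0.002 -1.   ] t 0.1 q7 -0.05 pos [ 0.208  -0.6156  0.4038] F [0.4 0.8 0.2] w 85.1 gf 0.0
```

```bash
python3 -m creep '[[[0.18,-0.184,0,0],[0.18,-0.184,0,0],[0.18,-0.184,0,0],[0.18,-0.184,0,0],[0.18,-0.184,0,0],[0.18,-0.184,0,0],[0.18,-0.184,0,0],[0.18,-0.184,0,0]]]' 0.06 50; python3 -m creep '[[[0.179,-0.184,0.10,3.2],[0.179,-0.184,0.10,3.2],[0.179,-0.184,0.10,3.2],[0.179,-0.184,0.10,3.2],[0.179,-0.184,0.10,3.2],[0.179,-0.184,0.10,3.2],[0.179,-0.184,0.10,3.2],[0.179,-0.184,0.10,3.2]]]'; python3 g.py .430 -.152 .186 -74.5
```

```text
t: 0.77
tool_pos: [0.3216, -0.3807, 0.4046]
tcp_rot: [-3.097, -0.52, -0.001]
force: [-1.0, -0.9, -0.0]
gripper_width: 0.702
grasp_force: 0.0
t: 1.43
tool_pos: [0.4317, -0.1487, 0.3028]
tcp_rot: [-3.108, -0.433, 0.002]
force: [0.4, -0.0, 0.1]
gripper_width: 0.704
grasp_force: 0.0
shift mm [ -2.4   3.1 116.8] turn 0.4 | tool y yaw -74.1 tilt [-0.002  0.003 -1.   ] t 1.4 q7 -1.12 pos [ 0.4317 -0.1487  0.3028] F [ 0.4 -0.   0.1] w 60.1 gf 0.0
```

```bash
python3 -m creep '[[[-0.002,0.003,0.03,0],[-0.002,0.003,0.06,0],[-0.002,0.003,0.085,0],[-0.002,0.003,0.10,0],[-0.002,0.003,0.11,0],[-0.002,0.003,0.115,0],[-0.002,0.003,0.115,0],[-0.002,0.003,0.115,0]]]' ; python3 g.py .430 -.152 .186 -74.5; python3 -m creep '[[[0,0,0,0],[0,0,0,0],[0,0,0,0],[0,0,0,0],[0,0,0,0],[0,0,0,0],[0,0,0,0],[0,0,0,0]]]' 0.0 50; python3 g.py .430 -.152 .186 -74.5
python3 - <<'E'
from h import *
p,d,c=grab('scene'); save(p,'g1.png',4,(190,130,310,260))
E
```

```text
t: 2.1
tool_pos: [0.4297, -0.1565, 0.1902]
tcp_rot: [3.112, 0.421, 0.001]
force: [-0.4, 0.2, 0.7]
gripper_width: 0.701
grasp_force: 0.0
shift mm [ 1.5 -4.3  4.2] turn -0.1 | tool y yaw -74.6 tilt [ 0.001 -0.001 -1.   ] t 2.1 q7 -1.2 pos [ 0.4297 -0.1565  0.1902] F [-0.4  0.2  0.7] w 59.9 gf 0.0
t: 2.77
tool_pos: [0.4298, -0.1555, 0.1908]
tcp_rot: [3.112, 0.423, 0.002]
force: [-1.3, 1.1, 5.1]
gripper_width: 0.337
grasp_force: 50.1
shift mm [ 1.2 -3.3  4.8] turn -0.0 | tool y yaw -74.5 tilt [ 0.002 -0.001 -1.   ] t 2.8 q7 -1.2 pos [ 0.4298 -0.1555  0.1908] F [-1.3  1.1  5.1] w 28.8 gf 50.1
```

View pics/g1.png

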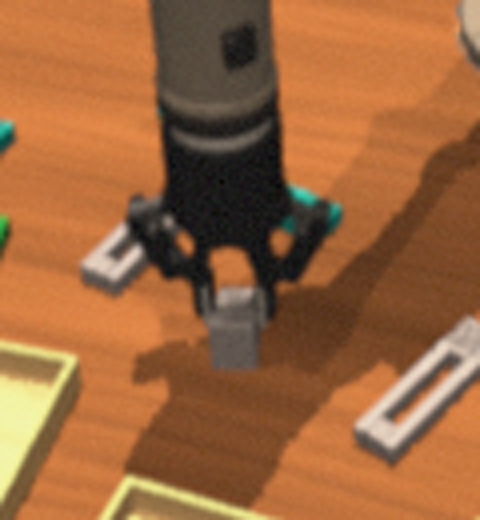

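The scene view shows the block gripped between the fingers (crop 235,325). The opening reads 29 mm, which matches its 30 mm width. Now lift and carry it to the step tray.

```bash
python3 -m creep '[[[0,0,-0.02,0],[0,0,-0.05,0],[0,0,-0.08,0],[0,0,-0.10,0],[0,0,-0.10,0]]]'; python3 g.py .638 -.103 .29 -92.7
```

```text
t: 3.23
tool_pos: [0.4308, -0.1561, 0.2937]
tcp_rot: [3.108, 0.422, 0.012]
force: [1.0, -0.4, -3.8]
gripper_width: 0.333
grasp_force: 51.2
shift mm [213.8   4.1   5.2] turn 18.2 | tool y yaw -74.5 tilt [ 0.008 -0.004 -1.   ] t 3.2 q7 -1.12 pos [ 0.4308 -0.1561  0.2937] F [ 1.  -0.4 -3.8] w 28.5 gf 51.2
```

```bash
python3 -m creep '[[[0.03,0.001,0,5],[0.07,0.001,0,10],[0.11,0.002,0,15],[0.15,0.003,0,18.2],[0.18,0.004,0,18.2],[0.205,0.004,0,18.2],[0.213,0.004,0,18.2],[0.213,0.004,0,18.2]]]'; python3 -m creep '[[[0,0,0.02,0],[0,0,0.04,0],[0,0,0.05,0],[0,0,0.05,0]]]';python3 g.py .638 -.103 .197 -92.7
```

```text
t: 3.9
tool_pos: [0.6367, -0.1011, 0.2875]
tcp_rot: [-3.139, 0.071, 0.003]
force: [-0.8, 0.2, -4.1]
gripper_width: 0.335
grasp_force: 51.1
t: 4.23
tool_pos: [0.6326, -0.1035, 0.2358]
tcp_rot: [3.14, -0.076, -0.014]
force: [-1.1, 0.4, -4.1]
gripper_width: 0.338
grasp_force: 51.1
shift mm [ 5.8 -0.7 38.8] turn -0.1 | tool y yaw -92.8 tilt [-0.009  0.    -1.   ] t 4.2 q7 -1.66 pos [ 0.6326 -0.1035  0.2358] F [-1.1  0.4 -4.1] w 28.9 gf 51.1
```

```bash
python3 -m creep '[[[0.004,0,0.015,0],[0.004,0,0.027,0],[0.004,0,0.034,0],[0.004,0,0.037,0],[0.004,0,0.038,0],[0.004,0,0.038,0]]]';python3 g.py .638 -.103 .1958 -92.7
```

```text
t: 4.73
tool_pos: [0.6397, -0.1029, 0.2017]
tcp_rot: [3.141, -0.075, 0.0]
force: [0.0, 0.8, -3.5]
gripper_width: 0.335
grasp_force: 51.1
shift mm [-1.7  0.2  5.9] turn -0.0 | tool y yaw -92.7 tilt [ 0. -0. -1.] t 4.7 q7 -1.67 pos [ 0.6397 -0.1029  0.2017] F [ 0.   0.8 -3.5] w 28.6 gf 51.1
```

```bash
python3 -m creep '[[[0,0,0.003,0],[0,0,0.005,0],[0,0,0.005,0],[0,0,0.005,0]]]';python3 g.py .638 -.103 .1958 -92.7
```

```text
t: 5.07
tool_pos: [0.6396, -0.1029, 0.1968]
tcp_rot: [3.141, -0.075, 0.0]
force: [-0.2, -0.4, -3.7]
gripper_width: 0.337
grasp_force: 51.1
shift mm [-1.6  0.1  1. ] turn -0.0 | tool y yaw -92.7 tilt [ 0. -0. -1.] t 5.1 q7 -1.67 pos [ 0.6396 -0.1029  0.1968] F [-0.2 -0.4 -3.7] w 28.7 gf 51.1
```

```bash
python3 -m creep '[[[0,0,0.0015,0],[0,0,0.0015,0],[0,0,0.0015,0]]]'; python3 -m creep '[[[0,0,0,0],[0,0,0,0],[0,0,0,0],[0,0,-0.02,0],[0,0,-0.05,0],[0,0,-0.085,0],[0,0,-0.11,0],[0,0,-0.11,0]]]' 0.046;python3 g.py .433 .1235 .3 -9.7
```

```text
t: 5.32
tool_pos: [0.6398, -0.103, 0.1959]
tcp_rot: [3.14, -0.075, 0.001]
force: [-0.9, -0.4, 1.2]
gripper_width: 0.338
grasp_force: 51.6
t: 5.98
tool_pos: [0.6421, -0.103, 0.3121]
tcp_rot: [3.139, -0.075, 0.019]
force: [1.2, 1.1, -0.2]
gripper_width: 0.534
grasp_force: 0.0
shift mm [-219.8 -216.2    9.2] turn -83.0 | tool y yaw -92.7 tilt [ 0.012 -0.002 -1.   ] t 6.0 q7 -1.64 pos [ 0.6421 -0.103   0.3121] F [ 1.2  1.1 -0.2] w 45.6 gf 0.0
```

```bash
python3 -m creep '[[[-0.219,-0.216,0,-7],[-0.219,-0.216,0,-14],[-0.219,-0.216,0,-21],[-0.219,-0.216,0,-28],[-0.219,-0.216,0,-35],[-0.219,-0.216,0,-42],[-0.219,-0.216,0,-49],[-0.219,-0.216,0,-56]]]' 0.05;python3 -m creep '[[[0,0,0,-7],[0,0,0,-14],[0,0,0,-20],[0,0,0,-27],[0,0,0,-27]]]'; python3 g.py .433 .1235 .183 -9.7
```

```text
t: 6.65
tool_pos: [0.4271, 0.1273, 0.305]
tcp_rot: [-2.798, -1.426, 0.002]
force: [-1.2, 0.2, 0.9]
gripper_width: 0.581
grasp_force: 0.0
t: 7.07
tool_pos: [0.4311, 0.1233, 0.3051]
tcp_rot: [2.4, 2.028, 0.0]
force: [0.6, 0.3, 0.3]
gripper_width: 0.585
grasp_force: 0.0
shift mm [  0.5   1.8 122.1] turn 0.1 | tool y yaw -9.6 tilt [ 0.  0. -1.] t 7.1 q7 -0.69 pos [0.4311 0.1233 0.3051] F [0.6 0.3 0.3] w 50.0 gf 0.0
```

```bash
python3 -m creep '[[[0,0.002,0.03,0],[0,0.002,0.06,0],[0,0.002,0.085,0],[0,0.002,0.105,0],[0,0.002,0.115,0],[0,0.002,0.12,0],[0,0.002,0.12,0],[0,0.002,0.12,0]]]'; python3 g.py .433 .1235 .18 -9.7
```

```text
t: 7.73
tool_pos: [0.4336, 0.1232, 0.1859]
tcp_rot: [2.402, 2.024, 0.002]
force: [0.3, -0.3, 1.0]
gripper_width: 0.584
grasp_force: 0.0
shift mm [ 0.2 -0.7  5.9] turn -0.1 | tool y yaw -9.8 tilt [ 0.001  0.    -1.   ] t 7.7 q7 -0.88 pos [0.4336 0.1232 0.1859] F [ 0.3 -0.3  1. ] w 49.9 gf 0.0
```

```bash
python3 -m creep '[[[0,0,0.004,0],[0,0,0.006,0],[0,0,0.006,0]]]'; python3 -m creep '[[[0,0,0,0],[0,0,0,0],[0,0,0,0],[0,0,0,0],[0,0,0,0],[0,0,0,0],[0,0,0,0],[0,0,0,0]]]' 0 40; python3 g.py .433 .1235 .18 -9.7;python3 -m creep '[[[0,0,-0.02,0],[0,0,-0.05,0],[0,0,-0.08,0],[0,0,-0.10,0],[0,0,-0.10,0]]]'; python3 g.py .613 .106 .28 -9
```

```text
t: 7.98
tool_pos: [0.4333, 0.1229, 0.1795]
tcp_rot: [2.402, 2.024, 0.001]
force: [0.1, -0.3, -0.0]
gripper_width: 0.588
grasp_force: 0.0
t: 8.65
tool_pos: [0.4334, 0.123, 0.1796]
tcp_rot: [2.402, 2.024, 0.001]
force: [-1.1, -1.1, 5.6]
gripper_width: 0.337
grasp_force: 40.2
shift mm [ 0.4 -0.4 -0.4] turn -0.0 | tool y yaw -9.7 tilt [ 0.001 -0.    -1.   ] t 8.7 q7 -0.89 pos [0.4334 0.123  0.1796] F [-1.1 -1.1  5.6] w 28.8 gf 40.2
t: 9.07
tool_pos: [0.4346, 0.1237, 0.2828]
tcp_rot: [2.399, 2.022, 0.011]
force: [1.2, 0.3, -0.8]
gripper_width: 0.34
grasp_force: 40.0
shift mm [ 12.7 178.8   4.2] turn -0.7 | tool y yaw -9.7 tilt [ 0.008  0.001 -1.   ] t 9.1 q7 -0.73 pos [0.4346 0.1237 0.2828] F [ 1.2  0.3 -0.8] w 29.0 gf 40.0
```

```bash
python3 -m creep '[[[0.012,0.03,0,0],[0.012,0.06,0,-0.7],[0.012,0.095,0,-0.7],[0.012,0.13,0,-0.7],[0.012,0.16,0,-0.7],[0.012,0.174,0,-0.7],[0.012,0.178,0,-0.7],[0.012,0.178,0,-0.7]]]'; python3 -m creep '[[[0,0,0.02,0],[0,0,0.045,0],[0,0,0.06,0],[0,0,0.07,0],[0,0,0.075,0],[0,0,0.075,0],[0,0,0.075,0]]]';python3 g.py .613 .106 .1846 -9
```

```text
t: 9.73
tool_pos: [0.6107, 0.1042, 0.2776]
tcp_rot: [-2.389, -2.037, 0.003]
force: [-0.9, -0.3, -0.5]
gripper_width: 0.341
grasp_force: 39.9
t: 10.32
tool_pos: [0.6104, 0.1051, 0.2047]
tcp_rot: [2.389, 2.04, 0.001]
force: [0.0, 0.5, -0.8]
gripper_width: 0.339
grasp_force: 40.0
shift mm [ 1.3  2.4 20.2] turn -0.0 | tool y yaw -9.0 tilt [ 0.001  0.    -1.   ] t 10.3 q7 -0.71 pos [0.6104 0.1051 0.2047] F [ 0.   0.5 -0.8] w 28.9 gf 40.0
```

```bash
python3 -m creep '[[[0.001,0.002,0.008,0],[0.001,0.002,0.014,0],[0.001,0.002,0.018,0],[0.001,0.002,0.0205,0],[0.001,0.002,0.0205,0],[0.001,0.002,0.0205,0]]]';python3 g.py .613 .106 .1846 -9
```

```text
t: 10.82
tool_pos: [0.6127, 0.1054, 0.1847]
tcp_rot: [2.389, 2.039, -0.001]
force: [-1.9, -1.1, 6.7]
gripper_width: 0.342
grasp_force: 40.9
shift mm [0.6 0.2 0.1] turn -0.0 | tool y yaw -9.0 tilt [-0.    -0.001 -1.   ] t 10.8 q7 -0.73 pos [0.6127 0.1054 0.1847] F [-1.9 -1.1  6.7] w 29.2 gf 40.9
```

```bash
python3 -m creep '[[[0,0,0,0],[0,0,0,0],[0,0,0,0],[0,0,-0.02,0],[0,0,-0.05,0],[0,0,-0.085,0],[0,0,-0.12,0],[0,0,-0.13,0]]]' 0.046
python3 - <<'E'
from h import *
for n,(u,v) in dict(top=(158,242),scene=(406,219)).items():
    f=np.load(f'/tmp/{n}0.npz');c=imaging.get_calibration(n); k=6;r=11
    p=cv2.resize(f['p'][v-r:v+r,u-r:u+r],None,fx=k,fy=k,interpolation=cv2.INTER_CUBIC)
    m=((p.min(2)>(110 if n=='top' else 105))).astype(np.uint8)
    cs,_=cv2.findContours(m,cv2.RETR_EXTERNAL,cv2.CHAIN_APPROX_NONE); q=cv2.convexHull(max(cs,key=cv2.contourArea)).reshape(-1,2)
    uv=(q+.5)/k-.5+[u-r,v-r]; P=onz(c,uv,.048)[:,:2]*1000
    print(n,cv2.minAreaRect(P.astype(np.float32)))
    for a in range(0,60,5):
        w=[np.ptp(P@[np.cos(t),np.sin(t)]) for t in np.radians([a,a+60,a+120])]; print(a,np.round(w,1),round(np.mean(w),2))
E
python3 g.py .366 .2585 .32 0
```

```text
t: 11.48
tool_pos: [0.6144, 0.1063, 0.3193]
tcp_rot: [2.386, 2.037, 0.013]
force: [0.2, -0.5, 0.6]
gripper_width: 0.537
grasp_force: 0.0
top ((367.4676818847656, 257.0670471191406), (26.686519622802734, 25.98674774169922), 9.45458984375)
0 [26.3 27.7 27.6] 27.17
5 [26.5 27.9 27.7] 27.39
10 [26.7 28.1 27.6] 27.46
15 [26.6 28.1 27.3] 27.34
20 [26.4 27.9 26.9] 27.07
25 [26.1 27.6 26.5] 26.72
30 [25.9 27.1 25.9] 26.33
35 [26.1 26.5 25.4] 26.02
40 [26.3 26.  25.5] 25.93
45 [26.6 26.5 25.8] 26.27
50 [27.  26.9 26.1] 26.66
55 [27.3 27.3 26.3] 26.97
scene ((363.4681396484375, 260.0865783691406), (28.390581130981445, 29.368106842041016), 69.01971435546875)
0 [31.8 28.8 29.5] 30.05
5 [31.9 28.6 29.8] 30.12
10 [31.8 28.3 30.1] 30.07
15 [31.4 27.9 30.1] 29.82
20 [31.  27.6 30.1] 29.58
25 [30.6 27.1 29.9] 29.22
30 [30.1 26.8 29.6] 28.82
35 [29.6 26.4 29.3] 28.43
40 [28.8 27.1 29.6] 28.46
45 [28.7 27.8 30.4] 28.95
50 [28.8 28.4 31. ] 29.4
55 [28.9 29.  31.5] 29.81
shift mm [ 111.3 -269.2   -2.6] turn -9.0 | tool y yaw -9.0 tilt [ 0.009  0.002 -1.   ] t 11.5 q7 -0.64 pos [0.6144 0.1063 0.3193] F [ 0.2 -0.5  0.6] w 45.8 gf 0.0
```

```bash
python3 -m creep '[[[0.015,-0.036,0,5],[0.03,-0.072,0,10],[0.044,-0.107,0,13],[0.059,-0.143,0,13],[0.074,-0.178,0,13],[0.089,-0.214,0,13],[0.1,-0.25,0,13],[0.111,-0.268,0,13]]]' 0.05;python3 -m creep '[[[0,0,0.01,0],[0,0,0.02,0],[0,0,0.02,0],[0,0,0.02,0]]]'; python3 g.py .366 .2585 .195 -22
```

```text
t: 12.15
tool_pos: [0.3612, 0.2581, 0.3131]
tcp_rot: [2.601, 1.761, -0.004]
force: [0.4, 0.0, 0.3]
gripper_width: 0.586
grasp_force: 0.0
t: 12.48
tool_pos: [0.3662, 0.2559, 0.2926]
tcp_rot: [-2.607, -1.753, 0.004]
force: [0.5, 0.2, -0.9]
gripper_width: 0.583
grasp_force: 0.0
shift mm [ 2.5 -1.  97.6] turn -0.2 | tool y yaw -22.2 tilt [-0.002 -0.001 -1.   ] t 12.5 q7 -1.27 pos [0.3662 0.2559 0.2926] F [ 0.5  0.2 -0.9] w 49.8 gf 0.0
```

```bash
python3 -m creep '[[[0.002,-0.001,0.03,0],[0.002,-0.001,0.055,0],[0.002,-0.001,0.075,0],[0.002,-0.001,0.09,0],[0.002,-0.001,0.1,0],[0.002,-0.001,0.102,0],[0.002,-0.001,0.102,0],[0.002,-0.001,0.102,0]]]'; python3 g.py .366 .2585 .188 -22;python3 -m creep '[[[0,0,0,0],[0,0,0,0],[0,0,0,0],[0,0,0,0],[0,0,0,0],[0,0,0,0],[0,0,0,0],[0,0,0,0]]]' 0 40; python3 g.py .366 .2585 .188 -22; python3 -m creep '[[[0,0,-0.02,0],[0,0,-0.05,0],[0,0,-0.08,0],[0,0,-0.10,0],[0,0,-0.12,0],[0,0,-0.12,0]]]'; python3 g.py .558 -.3035 .30 2.8
```

```text
t: 13.15
tool_pos: [0.366, 0.2594, 0.1923]
tcp_rot: [2.606, 1.755, 0.002]
force: [0.0, 0.7, 0.6]
gripper_width: 0.586
grasp_force: 0.0
shift mm [-0.8  0.4  4.3] turn -0.1 | tool y yaw -22.1 tilt [ 0.001  0.001 -1.   ] t 13.2 q7 -1.45 pos [0.366  0.2594 0.1923] F [0.  0.7 0.6] w 50.0 gf 0.0
t: 13.82
tool_pos: [0.3658, 0.2596, 0.1926]
tcp_rot: [2.604, 1.756, 0.003]
force: [-0.6, -0.9, 6.2]
gripper_width: 0.275
grasp_force: 39.7
shift mm [-1.   0.7  4.6] turn -0.0 | tool y yaw -22.0 tilt [ 0.002  0.    -1.   ] t 13.8 q7 -1.45 pos [0.3658 0.2596 0.1926] F [-0.6 -0.9  6.2] w 23.5 gf 39.7
t: 14.32
tool_pos: [0.3662, 0.2604, 0.3152]
tcp_rot: [2.604, 1.755, 0.012]
force: [0.2, 0.2, -1.3]
gripper_width: 0.274
grasp_force: 39.6
shift mm [-450.7  389.4   14.8] turn -24.8 | tool y yaw -22.0 tilt [ 0.007  0.003 -1.   ] t 14.3 q7 -1.25 pos [0.3662 0.2604 0.3152] F [ 0.2  0.2 -1.3] w 23.4 gf 39.6
```

```bash
python3 -m creep '[[[-0.028,0.024,0,0],[-0.056,0.049,0,0],[-0.084,0.073,0,0],[-0.113,0.097,0,0],[-0.141,0.122,0,0],[-0.169,0.146,0,0],[-0.197,0.170,0,0],[-0.225,0.195,0,0]]]';python3 -m creep '[[[-0.028,0.024,0,-4],[-0.056,0.049,0,-9],[-0.084,0.073,0,-14],[-0.113,0.097,0,-19],[-0.141,0.122,0,-24.8],[-0.180,0.155,0,-24.8],[-0.207,0.180,0,-24.8],[-0.225,0.194,0,-24.8]]]'; python3 -m creep '[[[0,0,0.02,0],[0,0,0.04,0],[0,0,0.06,0],[0,0,0.07,0],[0,0,0.07,0]]]'; python3 g.py .558 -.3035 .1976 2.8
```

```text
t: 14.98
tool_pos: [0.4611, -0.0243, 0.3108]
tcp_rot: [-2.605, -1.756, 0.002]
force: [0.6, 0.2, -0.3]
gripper_width: 0.274
grasp_force: 39.6
t: 15.65
tool_pos: [0.5569, -0.3083, 0.3101]
tcp_rot: [2.171, 2.27, -0.003]
force: [1.0, -0.2, -0.2]
gripper_width: 0.273
grasp_force: 39.7
t: 16.07
tool_pos: [0.5554, -0.3031, 0.2378]
tcp_rot: [-2.162, -2.27, 0.003]
force: [-0.9, 1.0, 0.1]
gripper_width: 0.274
grasp_force: 39.6
shift mm [-0.7  2.8 40.2] turn -0.0 | tool y yaw 2.8 tilt [-0.007  0.003 -1.   ] t 16.1 q7 0.28 pos [ 0.5554 -0.3031  0.2378] F [-0.9  1.   0.1] w 23.4 gf 39.6
```

```bash
python3 -m creep '[[[0,0.001,0.015,0],[0,0.001,0.026,0],[0,0.001,0.032,0],[0,0.001,0.035,0],[0,0.001,0.036,0],[0,0.001,0.036,0]]]';python3 g.py .558 -.3035 .1976 2.8
```

```text
t: 16.57
tool_pos: [0.5582, -0.3038, 0.206]
tcp_rot: [2.167, 2.274, -0.0]
force: [-1.4, -0.9, -1.7]
gripper_width: 0.279
grasp_force: 39.7
shift mm [ 0.3 -0.2  8.4] turn -0.0 | tool y yaw 2.8 tilt [ 0. -0. -1.] t 16.6 q7 0.27 pos [ 0.5582 -0.3038  0.206 ] F [-1.4 -0.9 -1.7] w 23.8 gf 39.7
```

```bash
python3 -m creep '[[[0,0,0.005,0],[0,0,0.008,0],[0,0,0.009,0],[0,0,0.009,0],[0,0,0.009,0]]]';python3 g.py .558 -.3035 .1976 2.8
```

```text
t: 16.98
tool_pos: [0.5584, -0.3039, 0.1977]
tcp_rot: [2.166, 2.273, 0.0]
force: [-1.8, 0.2, 6.2]
gripper_width: 0.273
grasp_force: 40.3
shift mm [ 0.4 -0.4  0.1] turn -0.0 | tool y yaw 2.8 tilt [ 0.001 -0.001 -1.   ] t 17.0 q7 0.26 pos [ 0.5584 -0.3039  0.1977] F [-1.8  0.2  6.2] w 23.3 gf 40.3
```

```bash
python3 -m creep '[[[0,0,0,0],[0,0,0,0],[0,0,0,0],[0,0,-0.02,0],[0,0,-0.05,0],[0,0,-0.085,0],[0,0,-0.11,0],[0,0,-0.11,0]]]' 0.042;python3 g.py .467 -.0228 .28 69.3
```

```text
t: 17.65
tool_pos: [0.5603, -0.3043, 0.3129]
tcp_rot: [2.16, 2.267, 0.005]
force: [1.3, -0.3, 0.5]
gripper_width: 0.496
grasp_force: 0.0
shift mm [285.9 -79.9  30.5] turn -66.5 | tool y yaw 2.8 tilt [ 0.01  -0.005 -1.   ] t 17.6 q7 0.31 pos [ 0.5603 -0.3043  0.3129] F [ 1.3 -0.3  0.5] w 42.4 gf 0.0
```

```bash
python3 -m creep '[[[0.035,-0.010,0,-7],[0.071,-0.02,0,-14],[0.107,-0.03,0,-21],[0.143,-0.04,0,-28],[0.178,-0.05,0,-35],[0.214,-0.06,0,-42],[0.25,-0.07,0,-49],[0.285,-0.08,0,-55]]]' 0.052;python3 -m creep '[[[0,0,0.01,-6],[0,0,0.025,-11.5],[0,0,0.03,-11.5],[0,0,0.03,-11.5],[0,0,0.03,-11.5]]]'; python3 g.py .467 -.0228 .177 69.3
python3 - <<'E'
from h import *
p,d,c=grab('scene'); save(p,'s2.png',1.42); np.savez('/tmp/scene2.npz',p=p,d=d)
E
```

```text
t: 18.32
tool_pos: [0.4633, -0.0213, 0.3063]
tcp_rot: [-0.863, -3.021, 0.0]
force: [0.1, 0.7, -0.3]
gripper_width: 0.606
grasp_force: 0.0
t: 18.73
tool_pos: [0.4644, -0.0233, 0.2764]
tcp_rot: [-0.569, -3.089, -0.0]
force: [0.8, -0.3, 1.2]
gripper_width: 0.609
grasp_force: 0.0
shift mm [-2.4  1.4 99.4] turn -0.2 | tool y yaw 69.1 tilt [-0.001  0.    -1.   ] t 18.7 q7 0.92 pos [ 0.4644 -0.0233  0.2764] F [ 0.8 -0.3  1.2] w 52.0 gf 0.0
```

View pics/s2.png

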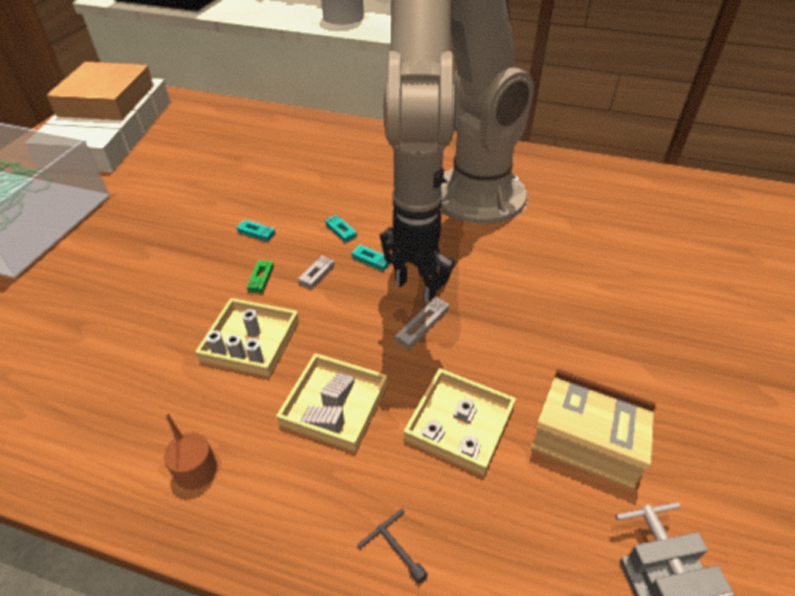

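The scene view shows all three parts upright in their trays: coupling nut (250,320), step block (337,388) and T-nut (464,408). The open gripper is above the long strap (423,320).

```bash
python3 -m creep '[[[-0.002,0.001,0.03,0],[-0.002,0.001,0.055,0],[-0.002,0.001,0.075,0],[-0.002,0.001,0.088,0],[-0.002,0.001,0.094,0],[-0.002,0.001,0.096,0],[-0.002,0.001,0.096,0],[-0.002,0.001,0.096,0]]]'; python3 g.py .467 -.0228 .177 69.3
```

```text
t: 19.45
tool_pos: [0.4673, -0.0228, 0.1816]
tcp_rot: [0.566, 3.088, 0.0]
force: [-0.0, 0.6, -0.6]
gripper_width: 0.61
grasp_force: 0.0
shift mm [ 0.3 -0.1  4.6] turn -0.1 | tool y yaw 69.2 tilt [ 0.002 -0.    -1.   ] t 19.4 q7 0.76 pos [ 0.4673 -0.0228  0.1816] F [-0.   0.6 -0.6] w 52.1 gf 0.0
```

```bash
python3 -m creep '[[[0,0,0.003,0],[0,0,0.0045,0],[0,0,0.0045,0]]]'; python3 -m creep '[[[0,0,0,0],[0,0,0,0],[0,0,0,0],[0,0,0,0],[0,0,0,0],[0,0,0,0],[0,0,0,0],[0,0,0,0]]]' 0 50; python3 g.py .467 -.0228 .177 69.3;python3 -m creep '[[[0,0,-0.01,0],[0,0,-0.03,0],[0,0,-0.06,0],[0,0,-0.09,0],[0,0,-0.12,0],[0,0,-0.13,0],[0,0,-0.13,0]]]'; python3 g.py .6134 .3392 .30 81.7
```

```text
t: 19.7
tool_pos: [0.4667, -0.0228, 0.1764]
tcp_rot: [0.565, 3.09, -0.0]
force: [-0.4, -0.3, 0.2]
gripper_width: 0.607
grasp_force: 0.0
t: 20.37
tool_pos: [0.4669, -0.0227, 0.1766]
tcp_rot: [0.565, 3.09, -0.0]
force: [-0.0, 0.1, 6.2]
gripper_width: 0.366
grasp_force: 50.1
shift mm [-0.2 -0.1 -0.4] turn -0.0 | tool y yaw 69.3 tilt [ 0.001 -0.    -1.   ] t 20.4 q7 0.75 pos [ 0.4669 -0.0227  0.1766] F [-0.   0.1  6.2] w 31.2 gf 50.1
t: 20.95
tool_pos: [0.4675, -0.0226, 0.3085]
tcp_rot: [0.565, 3.085, -0.001]
force: [0.4, 0.5, -4.3]
gripper_width: 0.356
grasp_force: 50.2
shift mm [ -8.1 390.    8.8] turn -12.5 | tool y yaw 69.2 tilt [ 0.006 -0.002 -1.   ] t 20.9 q7 0.96 pos [ 0.4675 -0.0226  0.3085] F [ 0.4  0.5 -4.3] w 30.4 gf 50.2
```

```bash
python3 -m creep '[[[-0.001,0.02,0,0],[-0.002,0.05,0,0],[-0.003,0.08,0,0],[-0.004,0.11,0,0],[-0.005,0.14,0,0],[-0.005,0.17,0,0],[-0.006,0.20,0,0],[-0.006,0.23,0,0]]]';python3 -m creep '[[[0,0.03,0,-3],[0,0.06,0,-6],[-0.001,0.09,0,-9],[-0.001,0.12,0,-12.5],[-0.002,0.145,0,-12.5],[-0.002,0.158,0,-12.5],[-0.002,0.16,0,-12.5],[-0.002,0.16,0,-12.5]]]'; python3 g.py .6134 .3392 .27 81.7;  python3 - <<'E'
from h import *
p,d,c=grab('scene'); save(p,'s3.png',4,(330,180,500,320))
E
```

```text
t: 21.62
tool_pos: [0.5533, 0.191, 0.3031]
tcp_rot: [-0.564, -3.087, 0.004]
force: [0.4, -1.0, -3.4]
gripper_width: 0.354
grasp_force: 50.2
t: 22.28
tool_pos: [0.6112, 0.3398, 0.303]
tcp_rot: [-0.222, -3.13, 0.004]
force: [-0.3, -0.1, -2.6]
gripper_width: 0.363
grasp_force: 50.3
shift mm [-2.4 -0.2 33. ] turn 0.2 | tool y yaw 81.9 tilt [-0.004 -0.002 -1.   ] t 22.3 q7 0.5 pos [0.6112 0.3398 0.303 ] F [-0.3 -0.1 -2.6] w 31.0 gf 50.3
```

View pics/s3.png

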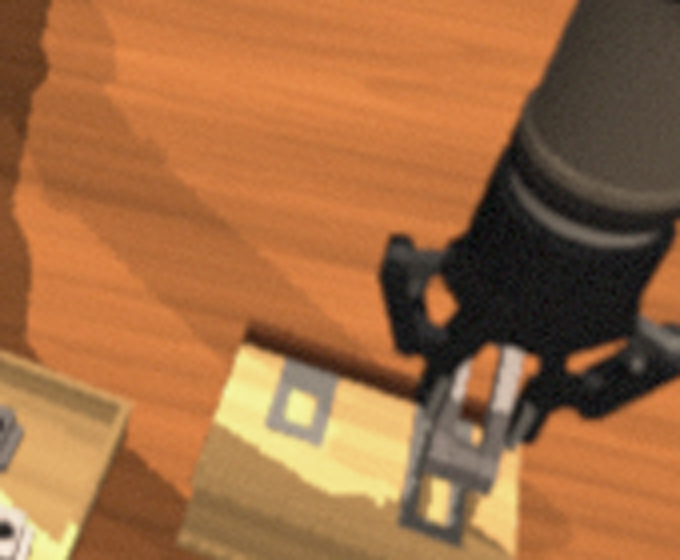

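The crop shows the strap level above the long shadow (435,500) and lined up along it. Now lower it onto the slope with a lighter grip so it can pivot.

```bash
python3 -m creep '[[[-0.002,0,0.012,0],[-0.002,0,0.024,0],[-0.002,0,0.034,0],[-0.002,0,0.040,0],[-0.002,0,0.042,0],[-0.002,0,0.042,0]]]' 0 25; python3 g.py .6134 .3392 .254 81.7; python3 -m creep '[[[0,0,0.002,0],[0,0,0.004,0],[0,0,0.006,0],[0,0,0.006,0]]]'; python3 g.py .6134 .3392 .239 81.7
```

```text
t: 22.83
tool_pos: [0.6139, 0.3384, 0.263]
tcp_rot: [-0.226, -3.132, 0.002]
force: [-0.1, -0.6, -2.0]
gripper_width: 0.359
grasp_force: 50.3
shift mm [0.6 0.7 9. ] turn 0.1 | tool y yaw 81.8 tilt [-0.002 -0.001 -1.   ] t 22.8 q7 0.49 pos [0.6139 0.3384 0.263 ] F [-0.1 -0.6 -2. ] w 30.6 gf 50.3
t: 23.17
tool_pos: [0.6141, 0.3389, 0.258]
tcp_rot: [0.225, 3.133, -0.0]
force: [0.7, -0.0, -3.3]
gripper_width: 0.361
grasp_force: 50.3
shift mm [ 0.7  0.2 19. ] turn 0.1 | tool y yaw 81.8 tilt [-0. -0. -1.] t 23.2 q7 0.48 pos [0.6141 0.3389 0.258 ] F [ 0.7 -0.  -3.3] w 30.8 gf 50.3
```

```bash
python3 -m creep '[[[0,0,0.002,0],[0,0,0.004,0],[0,0,0.006,0],[0,0,0.008,0],[0,0,0.008,0]]]'; python3 g.py .6134 .3392 .239 81.7
```

```text
t: 23.58
tool_pos: [0.614, 0.3392, 0.2514]
tcp_rot: [0.225, 3.133, -0.001]
force: [-3.1, -1.6, 3.3]
gripper_width: 0.359
grasp_force: 51.2
shift mm [ 0.6 -0.1 12.4] turn 0.1 | tool y yaw 81.8 tilt [ 0. -0. -1.] t 23.6 q7 0.48 pos [0.614  0.3392 0.2514] F [-3.1 -1.6  3.3] w 30.7 gf 51.2
```

```bash
python3 -m creep '[[[0,0,0.002,0],[0,0,0.004,0],[0,0,0.006,0],[0,0,0.006,0]]]'; python3 g.py .6134 .3392 .239 81.7;python3 -m creep '[[[0,0,0.002,0],[0,0,0.004,0],[0,0,0.004,0]]]'; python3 g.py .6134 .3392 .239 81.7
python3 - <<'E'
from h import *
p,d,c=grab('scene'); save(p,'s4.png',4,(360,220,500,340))
E
```

```text
t: 23.92
tool_pos: [0.6127, 0.3396, 0.2453]
tcp_rot: [-0.224, -3.131, 0.002]
force: [-6.1, -1.8, 6.0]
gripper_width: 0.355
grasp_force: 52.5
shift mm [-0.8 -0.3  6.3] turn 0.1 | tool y yaw 81.8 tilt [-0.003 -0.001 -1.   ] t 23.9 q7 0.47 pos [0.6127 0.3396 0.2453] F [-6.1 -1.8  6. ] w 30.3 gf 52.5
t: 24.17
tool_pos: [0.6122, 0.3397, 0.2412]
tcp_rot: [-0.224, -3.13, 0.002]
force: [-7.0, -3.3, 6.3]
gripper_width: 0.359
grasp_force: 53.3
shift mm [-1.2 -0.4  2.2] turn 0.1 | tool y yaw 81.8 tilt [-0.004 -0.001 -1.   ] t 24.2 q7 0.47 pos [0.6122 0.3397 0.2412] F [-7.  -3.3  6.3] w 30.7 gf 53.3
```

View pics/s4.png

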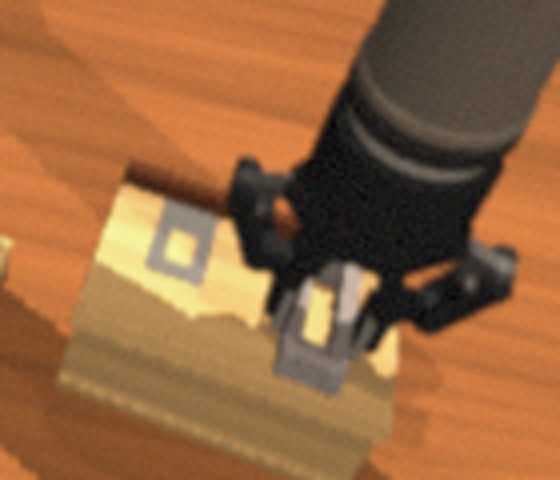

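The crop shows the strap pivoting onto the board with its uphill end down (310,370). Next, lower a little more and slide it downhill.

```bash
python3 -m creep '[[[0,0,0.002,0],[0,0,0.003,0],[0,0,0.003,0]]]'; python3 g.py .6035 .3406 .235 81.7;python3 -m creep '[[[0.002,0,0.001,0],[0.004,0,0.0015,0],[0.006,0,0.0025,0],[0.006,0,0.0025,0]]]'; python3 g.py .6035 .3406 .235 81.7
```

```text
t: 24.47
tool_pos: [0.6121, 0.3398, 0.2382]
tcp_rot: [-0.224, -3.13, 0.003]
force: [-7.7, -2.5, 6.5]
gripper_width: 0.361
grasp_force: 53.8
shift mm [ 8.6 -0.4  3.2] turn 0.1 | tool y yaw 81.8 tilt [-0.004 -0.001 -1.   ] t 24.5 q7 0.47 pos [0.6121 0.3398 0.2382] F [-7.7 -2.5  6.5] w 30.9 gf 53.8
t: 24.8
tool_pos: [0.6094, 0.3402, 0.2374]
tcp_rot: [0.226, 3.128, 0.003]
force: [-0.6, -2.3, 6.6]
gripper_width: 0.356
grasp_force: 53.8
shift mm [ 5.9 -0.5  2.3] turn 0.1 | tool y yaw 81.8 tilt [ 0.005  0.001 -1.   ] t 24.8 q7 0.46 pos [0.6094 0.3402 0.2374] F [-0.6 -2.3  6.6] w 30.4 gf 53.8
```

```bash
python3 -m creep '[[[0.002,0,0.001,0],[0.004,0,0.002,0],[0.004,0,0.002,0],[0.004,0,0.002,0],[0.004,0,0.002,0]]]'; python3 g.py .6035 .3406 .235 81.7
python3 - <<'E'
from h import *
p,d,c=grab('scene'); save(p,'s5.png',4,(360,220,500,340))
E
```

```text
t: 25.22
tool_pos: [0.6057, 0.3413, 0.2358]
tcp_rot: [0.225, 3.128, 0.005]
force: [-0.5, -0.1, 7.5]
gripper_width: 0.357
grasp_force: 53.9
shift mm [ 2.  -1.   0.7] turn 0.1 | tool y yaw 81.8 tilt [ 0.006  0.003 -1.   ] t 25.2 q7 0.45 pos [0.6057 0.3413 0.2358] F [-0.5 -0.1  7.5] w 30.5 gf 53.9
```

View pics/s5.png

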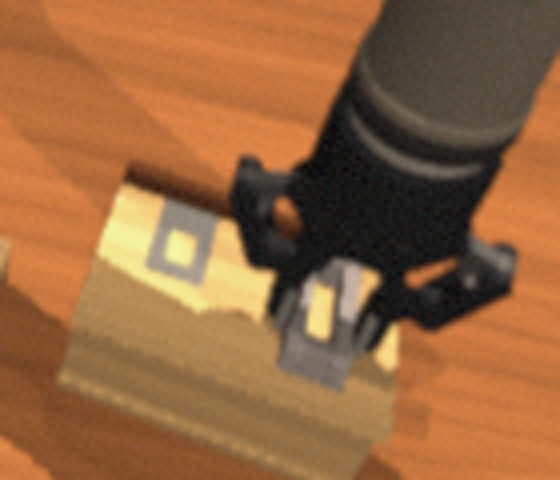

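The strap now lies nearly flat over the shadow, with its uphill end at (315,370). I'll keep sliding toward the lip until the force rises.

```bash
python3 -m creep '[[[0.002,0.0005,0.001,0],[0.004,0.0005,0.002,0],[0.004,0.0005,0.002,0],[0.004,0.0005,0.002,0],[0.004,0.0005,0.002,0]]]'; python3 g.py .6035 .3406 .235 81.7;  python3 -m creep '[[[0.001,0,0,0],[0.002,0,0.001,0],[0.003,0,0.001,0],[0.003,0,0.001,0],[0.003,0,0.001,0]]]'; python3 g.py .6035 .3406 .235 81.7
```

```text
t: 25.68
tool_pos: [0.6023, 0.3424, 0.2343]
tcp_rot: [0.225, 3.126, 0.006]
force: [1.0, -1.1, 9.3]
gripper_width: 0.355
grasp_force: 54.1
shift mm [-1.5 -1.6 -0.7] turn 0.1 | tool y yaw 81.8 tilt [ 0.008  0.003 -1.   ] t 25.7 q7 0.45 pos [0.6023 0.3424 0.2343] F [ 1.  -1.1  9.3] w 30.3 gf 54.1
t: 26.1
tool_pos: [0.6014, 0.3423, 0.2342]
tcp_rot: [0.226, 3.121, 0.008]
force: [4.9, -1.3, 9.5]
gripper_width: 0.358
grasp_force: 54.1
shift mm [-2.4 -1.4 -0.8] turn 0.0 | tool y yaw 81.7 tilt [ 0.013  0.004 -1.   ] t 26.1 q7 0.44 pos [0.6014 0.3423 0.2342] F [ 4.9 -1.3  9.5] w 30.5 gf 54.1
```

```bash
python3 -m creep '[[[0,0,0,0],[0,0,0,0],[0,0,0,0],[0,0,-0.02,0],[0,0,-0.05,0],[0,0,-0.085,0],[0,0,-0.11,0],[0,0,-0.11,0]]]' 0.042;python3 -m creep '[[[0.03,-0.03,0,0],[0.06,-0.06,0,0],[0.09,-0.09,0,0],[0.11,-0.12,0,0],[0.13,-0.15,0,0],[0.14,-0.18,0,0],[0.14,-0.2,0,0]]]' 0.042
python3 - <<'E'
from h import *
a=[]
for n,b in(('scene',(370,240,470,340)),('top',(105,115,185,195))):
    p,d,c=grab(n); np.savez(f'/tmp/{n}3.npz',p=p,d=d); a.append(cv2.resize(p[b[1]:b[3],b[0]:b[2]],(400,400),interpolation=cv2.INTER_CUBIC))
save(np.hstack(a),'r1.png',1)
E
python3 g.py .377 -.2575 .3 77
```

```text
t: 26.77
tool_pos: [0.5979, 0.3438, 0.3458]
tcp_rot: [0.224, 3.127, 0.01]
force: [0.5, 1.2, -0.2]
gripper_width: 0.49
grasp_force: 0.0
t: 27.35
tool_pos: [0.4267, 0.1619, 0.3381]
tcp_rot: [-0.224, -3.13, 0.007]
force: [0.5, -0.0, -0.9]
gripper_width: 0.488
grasp_force: 0.0
shift mm [ -10.5 -420.7   40.5] turn 4.5 | tool y yaw 81.5 tilt [-0.002 -0.005 -1.   ] t 27.4 q7 0.78 pos [0.4289 0.1603 0.3384] F [0.3 0.2 0.3] w 42.0 gf 0.0
```

View pics/r1.png

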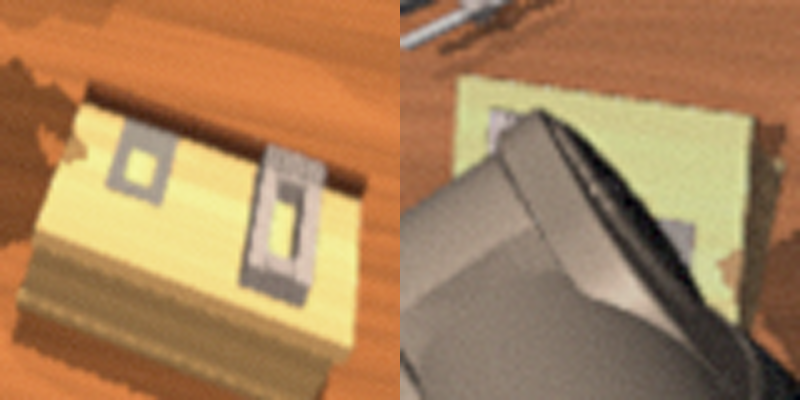

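The strap lies on the long shadow (scene crop 285,225). Its low end overlaps the dark lip in the image, so I'll check flatness and end position from depth.

```bash
cat > chk.py <<'E'
from h import *
import sys
# board frame: foot from long-shadow/short-shadow averages measured earlier
def chk(P,p0,u,name):
    th=np.radians(22);U=np.array([u[0]*np.cos(th),u[1]*np.cos(th),np.sin(th)]);V=np.array([-u[1],u[0],0]);W=np.cross(U,V)
    return np.c_[(P-p0)@U,(P-p0)@V,(P-p0)@W]
def run(n,npz,box):
    f=np.load(npz);c=imaging.get_calibration(n);x0,y0,x1,y1=box
    vv,uu=np.mgrid[y0:y1,x0:x1].reshape(2,-1); k=f['d'][vv,uu]>0; vv,uu=vv[k],uu[k]
    X=cloud(f['d'],c,np.c_[uu,vv])*1000
    a=np.radians(-8.3);u=np.array([np.cos(a),np.sin(a)]); V=np.array([-u[1],u[0]])
    off=np.array([0,2.,0]) if n=='scene' else np.array([0,-2.,0])
    th=np.radians(22); L=np.array([583.5,343.5,49.4])
    U3=np.array([u[0]*np.cos(th),u[1]*np.cos(th),np.sin(th)]);V3=np.array([V[0],V[1],0])
    foot=L-62.5*U3-38*V3
    return chk(X-off,foot,u,''),f['p'][vv,uu]
E
python3 - <<'E'
from chk import *
b,c=run('scene','/tmp/scene3.npz',(370,240,470,340))
bd=b[(abs(b[:,1])<15)&(b[:,0]>20)&(b[:,0]<130)]
print('board plane',np.polyfit(bd[:,0],bd[:,2],1).round(3))
for y in(-70,0,): 
    k=(abs(b[:,1]-y)<8)&(b[:,0]<12)&(b[:,0]>-30); q=b[k]; print('lip y',y,[(int(x),round(float(z),1)) for x,z in sorted(q[:,[0,2]].tolist())][::3])
for y in(26,50):
    k=(abs(b[:,1]-y)<4)&(b[:,2]>9)&(b[:,0]<150)&(b[:,0]>-20); q=b[k]; print('strap rail',y,'x',q[:,0].min().round(),q[:,0].max().round(),'fit',np.polyfit(q[:,0],q[:,2],1).round(3))
k=(b[:,2]>11)&(b[:,0]>15)&(b[:,0]<140)&(abs(b[:,1]-38)<28); print('rect',cv2.minAreaRect(b[k][:,:2].astype(np.float32)))
E
```

```text
board plane [-0.61  32.115]
lip y -70 [(-11, 11.5), (-7, 12.9), (-5, 12.9), (-3, 14.2), (0, 2.7), (0, 12.1), (0, 5.6), (0, 5.0), (0, 9.5), (1, 2.1), (1, 8.3), (1, 12.4), (1, -0.0), (2, 2.5), (2, 6.9), (2, -1.5), (3, 4.8), (3, 4.5), (4, -0.5), (7, -0.4), (8, 0.8), (10, 0.9)]
lip y 0 [(-11, 11.0), (-9, 11.6), (-5, 12.6), (-4, 12.8), (-2, 12.8), (0, 8.0), (0, 12.2), (0, 4.2), (0, 6.7), (0, 2.8), (1, 9.6), (1, 11.4), (1, 4.7), (1, 5.9), (2, -0.8), (2, 0.2), (2, 8.0), (3, 2.0), (3, 11.4), (5, 1.4), (8, 0.2), (9, 1.3), (11, -0.8)]
strap rail 26 x -10.0 128.0 fit [-3.0000e-03  1.5724e+01]
strap rail 50 x -10.0 129.0 fit [-1.0000e-02  1.6741e+01]
rect ((71.84342193603516, 38.27445983886719), (31.80233383178711, 113.61213684082031), 89.79475402832031)
```

The strap is flat (slope under 0.01, top at 16 mm) and centred at y = 38. I'll check the gap at the lip.

Run:
```python
from chk import *
b,c=run('scene','/tmp/scene3.npz',(370,240,470,340))
k=(abs(b[:,1]-38)<13)&(b[:,0]<16)&(b[:,0]>-16); q=b[k]; q=q[np.argsort(q[:,0])]
print([(round(x,1),round(z,1)) for x,_,z in q.tolist()][::2])
k=(abs(b[:,1]-38)<13)&(b[:,0]<136)&(b[:,0]>120); q=b[k]; q=q[np.argsort(q[:,0])]
print([(round(x,1),round(z,1)) for x,_,z in q.tolist()])
```

```text
[(-9.8, 11.5), (-8.8, 12.6), (-8.8, 12.9), (-6.9, 14.3), (-6.0, 12.8), (1.9, 16.2), (2.4, 15.3), (3.7, 17.4), (4.0, 17.9), (5.2, 17.3), (6.3, 16.8), (6.7, 17.2), (7.5, 17.3), (7.8, 17.0), (8.1, 16.3), (9.9, 17.1), (10.8, 14.1), (12.0, 16.7), (12.4, 18.3), (12.8, 16.2), (13.1, 16.6), (15.0, 16.6)]
[(120.0, -76.8), (120.1, 17.9), (120.1, 17.3), (120.2, -75.7), (120.3, -34.5), (120.3, -31.7), (120.3, -35.9), (120.4, -36.7), (120.4, 17.3), (120.6, 15.6), (120.6, -42.1), (120.6, -33.8), (120.6, 17.9), (120.7, 15.2), (120.7, 16.6), (120.7, 17.4), (121.0, -29.0), (121.0, -33.5), (121.1, -35.8), (121.2, -76.9), (121.3, 15.0), (121.3, -31.9), (121.4, -29.9), (121.5, -36.4), (121.5, 16.3), (121.5, -35.4), (121.6, -30.7), (121.6, -32.3), (121.6, -36.8), (121.6, -34.0), (121.6, -32.6), (121.6, -29.4), (121.7, -32.6), (121.7, -31.7), (121.8, 5.0), (121.8, 17.2), (121.8, -28.9), (121.8, -27.8), (121.9, -30.2), (121.9, -29.7), (122.0, 16.3), (122.1, -27.8), (122.1, -31.0), (122.1, 16.9), (122.3, -30.3), (122.3, -29.8), (122.4, -28.4), (122.6, -32.8), (122.7, -26.8), (122.8, 1.2), (123.0, 7.2), (123
[... 1777 characters left out ...]
0), (126.9, 5.2), (126.9, 9.2), (127.0, 0.6), (127.0, 16.4), (127.1, 3.1), (127.1, 7.8), (127.2, 0.4), (127.3, 14.6), (127.3, 7.2), (127.5, 12.5), (127.6, 16.0), (127.6, 0.2), (127.9, 16.7), (127.9, 6.0), (128.0, 11.4), (128.1, 2.9), (128.1, 16.8), (128.3, 11.2), (128.4, 0.5), (128.7, 1.0), (129.1, 0.3), (129.2, 0.5), (129.5, 0.2), (129.6, 1.0), (129.8, 6.9), (130.4, 1.7), (130.6, 0.4), (130.7, 1.1), (130.8, 0.4), (130.8, 0.9), (131.1, 0.9), (131.6, 0.7), (131.9, -0.1), (132.0, 0.8), (132.6, 1.0), (132.8, 0.8), (132.9, 0.0), (132.9, 0.2), (133.0, 0.4), (133.8, 1.5), (133.9, 1.7), (133.9, -0.3), (134.5, 1.8), (134.8, 0.8), (135.1, 1.1), (135.1, -0.1), (135.2, 1.3), (135.4, 0.8), (135.7, 1.1)]
```

The strap's upper end face reads about 125.7 mm, so its lower end is at the lip within noise. Now the short strap, gripped 14 mm uphill of its centre.

```bash
python3 g.py .3906 -.2607 .29 77; python3 -m creep '[[[-0.015,-0.035,0,0],[-0.02,-0.07,0,0],[-0.025,-0.105,0,0],[-0.03,-0.14,0,0],[-0.035,-0.175,0,0],[-0.035,-0.21,0,0],[-0.035,-0.24,0,0],[-0.035,-0.25,0,0]]]' 0.052; python3 g.py .3906 -.2607 .29 77
```

```text
shift mm [ -24.5 -421.8   50.5] turn 4.5 | tool y yaw 81.5 tilt [-0.002 -0.005 -1.   ] t 27.4 q7 0.78 pos [0.4289 0.1603 0.3384] F [0.3 0.2 0.3] w 42.0 gf 0.0
t: 28.12
tool_pos: [0.4284, -0.0924, 0.339]
tcp_rot: [-0.234, -3.132, 0.001]
force: [0.8, -1.4, -0.3]
gripper_width: 0.611
grasp_force: 0.0
shift mm [  12.3 -172.    49.2] turn 4.4 | tool y yaw 81.4 tilt [-0.001 -0.001 -1.   ] t 28.1 q7 1.43 pos [ 0.4284 -0.0924  0.339 ] F [ 0.8 -1.4 -0.3] w 52.1 gf 0.0
```

```bash
python3 -m creep '[[[0.002,-0.035,0.01,2],[0.004,-0.07,0.02,4.4],[0.007,-0.105,0.03,4.4],[0.01,-0.14,0.04,4.4],[0.012,-0.165,0.049,4.4],[0.012,-0.172,0.049,4.4],[0.012,-0.172,0.049,4.4],[0.012,-0.172,0.049,4.4]]]'; python3 g.py .3906 -.2607 .177 77
python3 - <<'E'
from h import *
p,d,c=grab('scene'); save(p,'s6.png',4,(160,110,300,230))
E
```

```text
t: 28.78
tool_pos: [0.3936, -0.2557, 0.2906]
tcp_rot: [0.343, 3.122, 0.002]
force: [-0.2, 1.5, -0.1]
gripper_width: 0.608
grasp_force: 0.0
shift mm [  1.8  -5.7 113.6] turn 0.5 | tool y yaw 77.5 tilt [ 0.001  0.001 -1.   ] t 28.8 q7 1.66 pos [ 0.3936 -0.2557  0.2906] F [-0.2  1.5 -0.1] w 51.9 gf 0.0
```

View pics/s6.png

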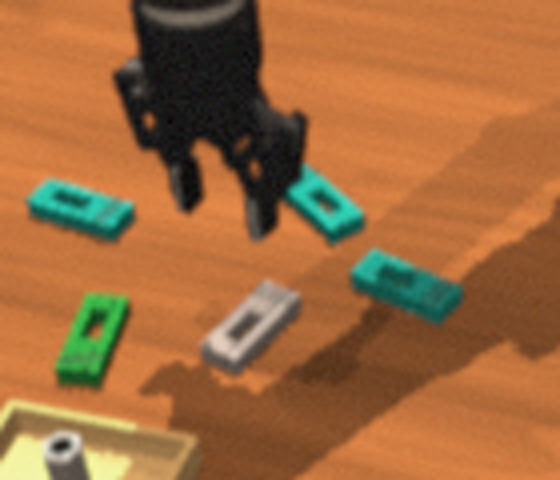

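The crop shows the open gripper above the grey short strap (250,325), with only green and turquoise look-alikes around it. Descend and grip.

```bash
python3 -m creep '[[[0.001,-0.004,0.03,0],[0.001,-0.004,0.06,0],[0.001,-0.004,0.08,0],[0.001,-0.004,0.095,0],[0.001,-0.004,0.105,0],[0.001,-0.004,0.11,0],[0.001,-0.004,0.11,0],[0.001,-0.004,0.11,0]]]'; python3 g.py .3906 -.2607 .177 77
```

```text
t: 29.5
tool_pos: [0.3915, -0.2603, 0.1814]
tcp_rot: [0.343, 3.121, -0.001]
force: [-0.1, -0.2, 0.2]
gripper_width: 0.608
grasp_force: 0.0
shift mm [ 0.7 -0.6  4.4] turn 0.4 | tool y yaw 77.4 tilt [ 0.001 -0.001 -1.   ] t 29.5 q7 1.52 pos [ 0.3915 -0.2603  0.1814] F [-0.1 -0.2  0.2] w 51.9 gf 0.0
```

```bash
python3 -m creep '[[[0,0,0.003,0.4],[0,0,0.0045,0.4],[0,0,0.0045,0.4]]]'; python3 -m creep '[[[0,0,0,0],[0,0,0,0],[0,0,0,0],[0,0,0,0],[0,0,0,0],[0,0,0,0],[0,0,0,0],[0,0,0,0]]]' 0 35; python3 g.py .3906 -.2607 .177 77;python3 -m creep '[[[0,0,-0.01,0],[0,0,-0.03,0],[0,0,-0.06,0],[0,0,-0.09,0],[0,0,-0.12,0],[0,0,-0.13,0],[0,0,-0.13,0]]]'; python3 g.py .5718 .2683 .30 81.7
```

```text
t: 29.75
tool_pos: [0.3908, -0.2608, 0.1765]
tcp_rot: [0.357, 3.121, -0.001]
force: [-0.2, -0.5, 1.3]
gripper_width: 0.609
grasp_force: 0.0
t: 30.42
tool_pos: [0.3908, -0.2609, 0.1766]
tcp_rot: [0.357, 3.121, -0.001]
force: [-0.8, -0.5, 6.2]
gripper_width: 0.364
grasp_force: 35.5
shift mm [ 0.3  0.2 -0.4] turn -0.0 | tool y yaw 77.0 tilt [ 0.    -0.001 -1.   ] t 30.4 q7 1.51 pos [ 0.3908 -0.2609  0.1766] F [-0.8 -0.5  6.2] w 31.1 gf 35.5
t: 31.0
tool_pos: [0.3915, -0.261, 0.3086]
tcp_rot: [0.356, 3.116, -0.005]
force: [0.3, -0.7, -3.6]
gripper_width: 0.362
grasp_force: 35.5
shift mm [-56.1 556.4   7.3] turn -4.7 | tool y yaw 77.0 tilt [ 0.004 -0.004 -1.   ] t 31.0 q7 1.68 pos [ 0.3915 -0.261   0.3086] F [ 0.3 -0.7 -3.6] w 30.9 gf 35.5
```

```bash
python3 -m creep '[[[-0.002,0.02,0,0],[-0.006,0.055,0,0],[-0.01,0.095,0,0],[-0.014,0.135,0,0],[-0.018,0.175,0,0],[-0.022,0.215,0,0],[-0.026,0.25,0,0],[-0.028,0.28,0,0]]]';python3 -m creep '[[[-0.003,0.035,0,-2],[-0.007,0.07,0,-4.7],[-0.011,0.11,0,-4.7],[-0.015,0.15,0,-4.7],[-0.019,0.19,0,-4.7],[-0.023,0.225,0,-4.7],[-0.027,0.255,0,-4.7],[-0.028,0.275,0,-4.7]]]';python3 -m creep '[[[0,0,0.01,0],[0,0,0.02,0],[0,0,0.02,0],[0,0,0.02,0]]]'; python3 g.py .5718 .2683 .25 81.7
```

```text
t: 31.67
tool_pos: [0.4806, 0.0085, 0.3042]
tcp_rot: [-0.353, -3.119, -0.002]
force: [1.1, -0.9, -2.6]
gripper_width: 0.364
grasp_force: 35.5
t: 32.33
tool_pos: [0.5699, 0.2707, 0.3032]
tcp_rot: [-0.223, -3.13, -0.001]
force: [1.2, 0.2, -2.4]
gripper_width: 0.364
grasp_force: 35.5
t: 32.67
tool_pos: [0.5698, 0.2652, 0.2834]
tcp_rot: [-0.23, -3.129, 0.006]
force: [-0.3, -0.7, -1.8]
gripper_width: 0.364
grasp_force: 35.6
shift mm [-1.6  3.5 33.4] turn -0.1 | tool y yaw 81.6 tilt [-0.004 -0.004 -1.   ] t 32.7 q7 0.56 pos [0.5698 0.2652 0.2834] F [-0.3 -0.7 -1.8] w 31.0 gf 35.6
```

```bash
python3 -m creep '[[[-0.002,0.001,0.012,0],[-0.002,0.002,0.022,0],[-0.002,0.002,0.030,0],[-0.002,0.002,0.035,0],[-0.002,0.002,0.037,0],[-0.002,0.002,0.037,0]]]'; python3 g.py .5718 .2683 .236 81.7;python3 -m creep '[[[0,0,0.003,0],[0,0,0.005,0],[0,0,0.007,0],[0,0,0.007,0],[0,0,0.007,0]]]'; python3 g.py .5718 .2683 .226 81.7
```

```text
t: 33.17
tool_pos: [0.5724, 0.2689, 0.2484]
tcp_rot: [-0.228, -3.132, 0.001]
force: [-0.6, -0.2, -3.4]
gripper_width: 0.362
grasp_force: 35.6
shift mm [ 0.5 -0.6 12.4] turn -0.0 | tool y yaw 81.7 tilt [-0.001 -0.001 -1.   ] t 33.2 q7 0.54 pos [0.5724 0.2689 0.2484] F [-0.6 -0.2 -3.4] w 30.9 gf 35.6
t: 33.58
tool_pos: [0.5726, 0.2691, 0.2422]
tcp_rot: [0.228, 3.133, -0.0]
force: [0.4, 0.1, -3.2]
gripper_width: 0.366
grasp_force: 35.6
shift mm [ 0.7 -0.9 16.2] turn -0.0 | tool y yaw 81.7 tilt [ 0. -0. -1.] t 33.6 q7 0.53 pos [0.5726 0.2691 0.2422] F [ 0.4  0.1 -3.2] w 31.3 gf 35.6
```

```bash
python3 -m creep '[[[0,0,0.003,0],[0,0,0.006,0],[0,0,0.008,0],[0,0,0.008,0]]]'; python3 g.py .5718 .2683 .226 81.7;python3 -m creep '[[[0,0,0.002,0],[0,0,0.004,0],[0,0,0.006,0],[0,0,0.006,0]]]'; python3 g.py .5718 .2683 .226 81.7
```

```text
t: 33.92
tool_pos: [0.5727, 0.2693, 0.2347]
tcp_rot: [0.228, 3.133, -0.001]
force: [-0.5, 0.0, 1.8]
gripper_width: 0.362
grasp_force: 36.2
shift mm [ 0.8 -1.1  8.7] turn -0.0 | tool y yaw 81.7 tilt [ 0. -0. -1.] t 33.9 q7 0.52 pos [0.5727 0.2693 0.2347] F [-0.5  0.   1.8] w 30.9 gf 36.2
t: 34.25
tool_pos: [0.5716, 0.2697, 0.2293]
tcp_rot: [-0.227, -3.131, 0.002]
force: [-5.4, -1.7, 8.5]
gripper_width: 0.362
grasp_force: 38.5
shift mm [-0.4 -1.3  3.3] turn -0.0 | tool y yaw 81.7 tilt [-0.002 -0.001 -1.   ] t 34.2 q7 0.52 pos [0.5716 0.2697 0.2293] F [-5.4 -1.7  8.5] w 30.9 gf 38.5
```

```bash
python3 -m creep '[[[0,0,0.002,0],[0,0,0.003,0],[0,0,0.003,0]]]'; python3 g.py .5629 .2696 .2225 81.7;python3 -m creep '[[[0.002,0,0.001,0],[0.004,0,0.002,0],[0.006,0,0.003,0],[0.006,0,0.003,0],[0.006,0,0.003,0]]]'; python3 g.py .5629 .2696 .2225 81.7
```

```text
t: 34.5
tool_pos: [0.5712, 0.2698, 0.2263]
tcp_rot: [-0.227, -3.131, 0.003]
force: [-7.1, -2.6, 9.2]
gripper_width: 0.366
grasp_force: 39.5
shift mm [ 8.2 -1.4  3.8] turn 0.0 | tool y yaw 81.7 tilt [-0.003 -0.001 -1.   ] t 34.5 q7 0.52 pos [0.5712 0.2698 0.2263] F [-7.1 -2.6  9.2] w 31.2 gf 39.5
t: 34.92
tool_pos: [0.5683, 0.2705, 0.2248]
tcp_rot: [0.228, 3.128, 0.002]
force: [-1.5, -1.4, 9.1]
gripper_width: 0.364
grasp_force: 39.7
shift mm [ 5.3 -1.6  2.3] turn -0.1 | tool y yaw 81.6 tilt [ 0.006  0.001 -1.   ] t 34.9 q7 0.51 pos [0.5683 0.2705 0.2248] F [-1.5 -1.4  9.1] w 31.1 gf 39.7
```

```bash
python3 -m creep '[[[0.002,0,0.001,0],[0.004,0,0.0015,0],[0.004,0,0.0015,0],[0.004,0,0.0015,0]]]'; python3 g.py .5629 .2696 .2225 81.7;python3 -m creep '[[[0.002,0,0.001,0],[0.004,0,0.0015,0],[0.004,0,0.0015,0],[0.004,0,0.0015,0]]]'; python3 g.py .5629 .2696 .2225 81.7
```

```text
t: 35.25
tool_pos: [0.5641, 0.2715, 0.223]
tcp_rot: [0.227, 3.128, 0.004]
force: [-0.4, -0.8, 7.0]
gripper_width: 0.362
grasp_force: 39.4
shift mm [ 0.9 -2.1  0.5] turn -0.0 | tool y yaw 81.7 tilt [ 0.005  0.002 -1.   ] t 35.2 q7 0.5 pos [0.5641 0.2715 0.223 ] F [-0.4 -0.8  7. ] w 30.9 gf 39.4
t: 35.58
tool_pos: [0.562, 0.2718, 0.2223]
tcp_rot: [0.228, 3.123, 0.006]
force: [4.1, -0.3, 7.4]
gripper_width: 0.366
grasp_force: 39.4
shift mm [-1.2 -2.  -0.2] turn -0.0 | tool y yaw 81.7 tilt [ 0.01   0.003 -1.   ] t 35.6 q7 0.5 pos [0.562  0.2718 0.2223] F [ 4.1 -0.3  7.4] w 31.3 gf 39.4
```

```bash
python3 -m creep '[[[0.0015,-0.001,0,0],[0.0015,-0.001,0,0],[0.0015,-0.001,0,0]]]'; python3 g.py .5629 .2696 .2225 81.7; python3 -m creep '[[[0,0,0,0],[0,0,0,0],[0,0,0,0],[0,0,-0.02,0],[0,0,-0.05,0],[0,0,-0.085,0],[0,0,-0.11,0],[0,0,-0.11,0]]]' 0.042;python3 -m creep '[[[0.03,-0.03,0,0],[0.06,-0.06,0,0],[0.09,-0.09,0,0],[0.10,-0.12,0,0],[0.11,-0.15,0,0],[0.11,-0.18,0,0],[0.11,-0.21,0,0],[0.11,-0.24,0,0]]]'; python3 -m creep '[[[0,-0.04,0,0],[0,-0.08,0,0],[0,-0.12,0,0],[0,-0.16,0,0],[0,-0.2,0,0],[0,-0.2,0,0]]]'
python3 - <<'E'
from chk import *
for n in('scene','top'):
    p,d,c=grab(n); np.savez(f'/tmp/{n}4.npz',p=p,d=d); save(p,n+'end.png',1.42)
for n,bx in(('scene',(370,240,470,340)),('top',(105,115,185,195))):
    b,c=run(n,f'/tmp/{n}4.npz',bx)
    for nm,y,L in(('short',-38,80),('long',38,125)):
        k=(b[:,2]>10)&(b[:,2]<25)&(b[:,0]>12)&(b[:,0]<140)&(abs(b[:,1]-y)<26); q=b[k]
        r=cv2.minAreaRect(q[:,:2].astype(np.float32)); t=q[q[:,2]>13]
        A=np.c_[t[:,:2],np.ones(len(t))]; f=np.linalg.lstsq(A,t[:,2],rcond=None)[0]
        e=b[(b[:,2]>3)&(b[:,2]<14)&(abs(b[:,1]-y)<12)&(abs(b[:,0]-L)<8)]
        print(n,nm,'rect',np.round(r[0],1),np.round(r[1],1),round(r[2],1),'plane',f.round(3),'end face x',np.median(e[:,0]).round(1) if len(e) else None)
E
python3 g.py .4 -.1 .3 80
```

```text
t: 35.83
tool_pos: [0.5614, 0.2713, 0.2224]
tcp_rot: [0.228, 3.121, 0.01]
force: [6.7, 1.4, 3.7]
gripper_width: 0.363
grasp_force: 39.0
shift mm [-1.7 -1.4 -0.1] turn -0.1 | tool y yaw 81.6 tilt [ 0.013  0.005 -1.   ] t 35.8 q7 0.5 pos [0.5614 0.2713 0.2224] F [6.7 1.4 3.7] w 31.0 gf 39.0
t: 36.5
tool_pos: [0.558, 0.2722, 0.3347]
tcp_rot: [0.227, 3.126, 0.008]
force: [0.1, 1.4, -0.2]
gripper_width: 0.495
grasp_force: 0.0
t: 37.17
tool_pos: [0.4122, 0.0476, 0.3286]
tcp_rot: [-0.227, -3.132, 0.001]
force: [0.7, 0.3, -0.2]
gripper_width: 0.491
grasp_force: 0.0
t: 37.67
tool_pos: [0.3822, -0.1558, 0.3284]
tcp_rot: [-0.246, -3.13, 0.004]
force: [0.5, -0.1, -0.4]
gripper_width: 0.491
grasp_force: 0.0
scene short rect [ 49.1 -37.5] [73.7 31.7] 0.6 plane [-7.0000e-03  1.0000e-03  1.6558e+01] end face x 80.6
scene long rect [70.  38.3] [ 31.8 115.5] 89.9 plane [-3.0000e-03  6.0000e-03  1.6487e+01] end face x 125.4
top short rect [ 47.7 -35.2] [71.2 32.5] 0.4 plane [2.0000e-03 4.0000e-03 1.4997e+01] end face x 77.9
top long rect [71.  39.5] [ 33.8 117.7] 89.4 plane [ 2.0000e-03 -1.1000e-02  1.5212e+01] end face x 124.1
shift mm [-8.7 51.9 28.5] turn 1.4 | tool y yaw 81.4 tilt [-0.001  0.001 -1.   ] t 37.8 q7 1.64 pos [ 0.3837 -0.1501  0.3285] F [0.2 0.3 1. ] w 41.9 gf 0.0
```

View pics/sceneend.png

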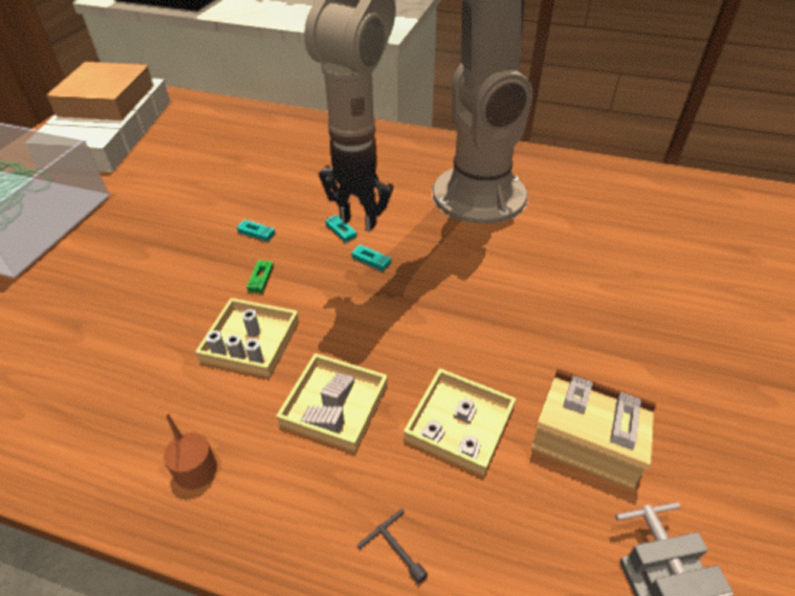

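View pics/topend.png

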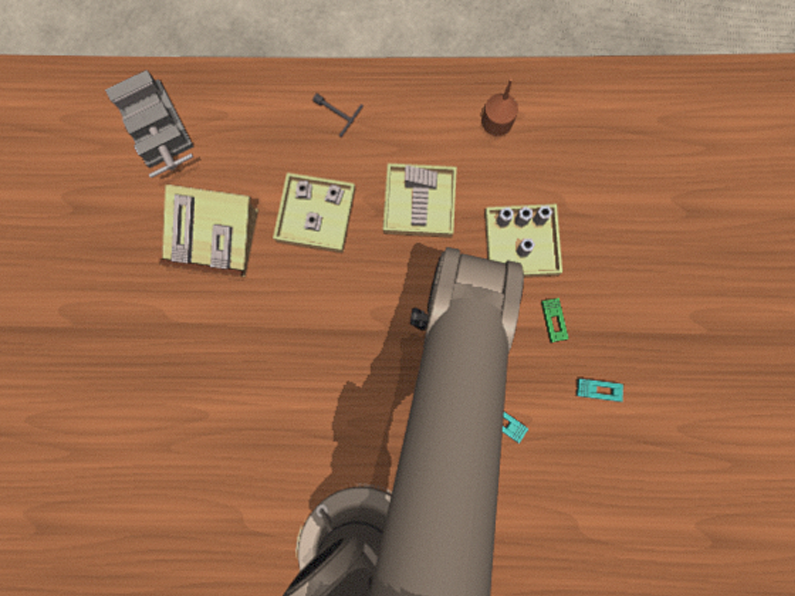

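Both views show the three parts upright in their trays and both straps flat on their shadows against the lip: long at scene pixel (627,420), short at (577,393). The arm is clear of everything, so I'll hand the job in.

```bash
python3 -m creep '[[[0,0,0,0],[0,0,0,0],[0,0,0,0],[0,0,0,0]]]'; python3 -c "
from bench import workorder
print(workorder.close_job())"
```

```text
t: 38.1
tool_pos: [0.3848, -0.1479, 0.3292]
tcp_rot: [-0.224, -3.134, 0.0]
force: [-0.2, 0.2, -1.2]
gripper_width: 0.49
grasp_force: 0.0
the job is handed in; nothing more can be done
None
```

The job is handed in at 38 s of the 112 s allowed (no verdict was returned): the step block, T-slot nut and coupling nut stand upright in their trays, and both strap clamps lie flat on their shadows with the lower end at the lip, within about 1–2 mm by depth.

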